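Nest the graded prep cups in their case and button the lid down

TASK

Put the steel prep cups away: gather all of them that are out into one nest on the floor of the wooden case, each larger cup mouth down over the next smaller one so that every rim stands on the case's floor. Then shut the lid, and only once it is down turn the brass turnbutton fully across it. Do not knock over the salt jar, and leave the pepper mill where it stands.

Things in the scene. Friction and masses are not known exactly. Their poses are not given: they have to be found in the camera images.
- cup24: loose plain steel prep cup standing mouth down: 24 mm across the mouth (outside), 19 mm across its closed base, 30 mm high, walls 2 mm, base 3 mm, weighted rim (half its mass), so that it slides rather than topples. Origin: centre of the mouth plane, i.e. the lowest point as it stands; z points from the mouth to the closed base (up while it stands mouth down). About 25 to 120 g. May be absent.
- cup34: loose plain steel prep cup standing mouth down: 34 mm across the mouth (outside), 29 mm across its closed base, 35 mm high, walls 2 mm, base 3 mm, weighted rim (half its mass), so that it slides rather than topples. Origin: centre of the mouth plane, i.e. the lowest point as it stands; z points from the mouth to the closed base (up while it stands mouth down). About 25 to 120 g. May be absent.
- cup44: loose plain steel prep cup standing mouth down: 44 mm across the mouth (outside), 39 mm across its closed base, 40 mm high, walls 2 mm, base 3 mm, weighted rim (half its mass), so that it slides rather than topples. Origin: centre of the mouth plane, i.e. the lowest point as it stands; z points from the mouth to the closed base (up while it stands mouth down). About 25 to 120 g. May be absent.
- cup54: loose plain steel prep cup standing mouth down: 54 mm across the mouth (outside), 49 mm across its closed base, 45 mm high, walls 2 mm, base 3 mm, weighted rim (half its mass), so that it slides rather than topples. Origin: centre of the mouth plane, i.e. the lowest point as it stands; z points from the mouth to the closed base (up while it stands mouth down). About 25 to 120 g. May be absent.
- cup64: loose plain steel prep cup standing mouth down: 64 mm across the mouth (outside), 59 mm across its closed base, 50 mm high, walls 2 mm, base 3 mm, weighted rim (half its mass), so that it slides rather than topples. Origin: centre of the mouth plane, i.e. the lowest point as it stands; z points from the mouth to the closed base (up while it stands mouth down). About 25 to 120 g. May be absent.
- case_in (a point): centre of the inner floor of the wooden storage case, 8 mm above the counter. x of this frame points level towards the lid's hinge, y along the hinge, z up.
- case: wooden storage case with an open top; origin under its centre on the counter, axes as case_in. Fixed, outside 196 x 196 mm, walls 8 mm, inside 180 x 180 x 56 mm, rim 64 mm above the counter; the hinge side is away from the robot. A wooden post (27 x 30 mm, 76 mm high) stands against the middle of the front wall and carries the turnbutton.
- case_hinge (a point): middle of the lid's hinge line, 98 mm along +x of the case_in frame from the case's centre, 64 mm above the counter, the hinge line running along y.
- lid (a joint): angle of the flat wooden lid, rad: 0 closed, lying on the rim; about 1.57 upright; it starts open, leaning back, 1.65 to 1.8; limit 1.9. Lid 196 x 196 x 10 mm, 0.22 kg, no handle; stiff hinge, stays where left (up to about 3 N at the free edge moves it). Closed, its top is 74 mm above the counter.
- lid_edge (a point): middle of the lid's free edge, on the lid's outer face (the top face when it is closed), 196 mm from the hinge line.
- button (a joint): angle of the brass turnbutton about its upright pivot, rad: at 0 its wing points along +y of the case_in frame, parallel to the front wall and clear of the lid; it grows clockwise seen from above; at 1.57 it points at the hinge and lies across the lid's front edge. Stops at -0.7 and 1.65; stays where left (1 to 2 N at the tip turns it); starts -0.5 to 0.1.
- button_pivot (a point): top of the turnbutton on its pivot axis, 112 mm along -x of the case_in frame from the case's centre, 95 mm above the counter. The wing is 14 mm wide, 18 mm high (77 to 95 mm above the counter) and reaches 55 mm from the pivot, with a 12 mm tail behind; closed, the lid passes 3 mm beneath it.
- salt_jar: bystander standing among the cups: glass jar with a dark wooden cap, 42 mm across, 56 mm high, about 0.15 kg; origin under its centre.
- mill: bystander: dark wooden pepper mill, 48 mm across, 112 mm high, on the far side of the counter; origin under its centre.
Mind the look-alikes: they are no part of the job. Leave any green look-alike of the cup54 alone.

How it is judged:
By the outcome, as a careful person would: the job done as asked, in the order asked, and still so for the second after the job is handed in, with the robot touching nothing.
Of cup24, cup34, cup44, cup54, cup64 only 4 to 5 are there at a start; the rules pass over those that are not, and their reading is None.
At some moment in a run one of cup24, cup34, cup44, cup54, cup64 may be knocked a few centimetres aside while the robot is not near it.
It also fails if it takes over 210 s, if anything falls off the work surface, if the arm or the gripper's body presses on something with over 40 N, if the wrist force passes 120 N, or if a joint passes its speed limit or range.

ROBOT

A 7-joint arm with a two-finger parallel gripper is mounted at the origin on the work surface. World frame = base frame: x ahead of the robot, y to its left, z up, the work surface at z = 0. Lengths are in m, angles in rad, forces in N, time in s.
With the tool pointing down it reaches from about 0.4 to 0.875 m from the base axis. Payload 19.3 kg.
Tool frame: the origin (TCP) lies between the finger pads; the fingertips stand 25 mm ahead of it and the grasp point (between the pads) lies 6 mm ahead of it (ctrl.finger_overhang is the distance from the TCP to the fingertips, in m); z points along the fingers, x is the direction in which the jaws open and shut, and the axes are right-handed (so a half turn about z gives the same grasp; the last joint's range is limited). The gripper opens to 85 mm and grips with 20 to 120 N. Pads are 22 mm wide; open, the fingers measure 114 mm over their backs; the gripper's body (76 mm by 85 mm) begins 54 mm behind the grasp point. The pads swing forward as they close: fully open they stand 13 mm farther back than shut.
Start: joints at [1.072, 0.521, -0.036, 1.599, 0.021, 1.021, -0.113], TCP at [0.26, -0.568, 0.256] pointing down, gripper open.
Joint ranges: [-2.91, 2.91], [-0.3, 2.13], [-1.5, 1.42], [0.17, 2.43], [-1.26, 4.41], [0.16, 1.93], [-2.52, 2.52]. Speed limits (rad/s): [1.89, 1.89, 2.39, 2.39, 3.01, 3.01, 3.01].

INTERFACE

Orientations are given as a unit quaternion [w, x, y, z].
In Python, from cell import ctrl gives the robot as it stands. The module is installed in compiled form; this text tells all that it offers.
- The arm moves only by the tool send_rows, never from a script. Its argument "increments" is a list of rows, each an object with "delta_pos": the shift along the tool's x, y, z in mm, a list of three; "rot": the turn, a rotation vector about the tool's x, y, z in rad, a list of three; "jaw": the closure, from 0 (fully open) to 1 (shut). A call has 1 to 20 rows; each row shifts and turns the commanded pose from where the row before left it, along the tool's axes as they then stand; what a row does not reach is not made up. A row lasts 1/8 s, in which the tool goes at most 62.5 mm and 10.7 degrees, less where a joint would pass 70% of its speed; a pose out of reach is approached as far as the arm can. A call is refused whole if a number of a shift passes 62.5 or a number of a turn 0.188, either way. A call with a gripper value outside its range is refused whole. The fingers move at their own pace and stop on an object; the grip force is fixed at half the most. Time passes only in rows, so rows that do not move let the fingers close. It gives the time, the measured TCP pose, the force and the opening at its end, in the units of the state.
- ctrl.sense(): the state, without advancing time (a new reading comes with each control period).
- ctrl.read_camera(name): name is "scene" or "top" or "wrist"; returns the picture (420x560x3 uint8, red, green, blue); there is no depth.
- ctrl.camera_info(name): a dict with "mtx" (3x3 intrinsics, pixels), "xyz" and "orientation" of the camera in the world. Camera axes: x right, y up, looking along -z (the intrinsics and any distortion apply to the point x, -y, -z); pixel columns grow to the right and rows downward; lengths in m; the calibration is good to about 2 mm. A picture is of the moment at which its call begins: read the wrist's pose just before it. camera_info takes no time and is no camera call; for the wrist camera it gives the pose at the moment of the call.
- ctrl.sign_off(): hands the job in, once; it reports no verdict.
The state is a dict: "time_s": time; "joints": joint angles; "joint_vel": joint speeds; "effort": joint torques, N m; "eef_pos": TCP position; "tool_rot": TCP orientation; "wrist_force": force on the tool from outside, world axes, zero at the start; "ft_torque": the same for the moment, N m; "gripper_width": finger opening in m.
Only numpy, scipy, OpenCV 4.12 (cv2) and the standard library are available. Lean on these libraries where they do the work, as an engineer would, in place of code of your own. Each camera call takes 0.05 s, during which the arm holds its last target.

## Working session

There is one attempt and no reset: what is moved stays moved. The work goes in short steps, Python scripts to look and compute and a tool call to move; the robot and the scene stay as the last step left them, time stands still between calls to the robot, and variables do not carry over. Pictures are saved under pics/ and viewed, and the job is handed in when it is done.

Besides the shell and the picture viewer there is one more tool, called in YAML: its name, and indented under it one key for each argument. send_rows: Moves the arm, as the interface text tells. Its arguments: {"type":"object","properties":{"increments":{"type":"array"}},"required":["increments"]}

```bash
mkdir -p pics; cat > h.py <<'E'
import numpy as np, cv2
from cell import ctrl
from scipy.spatial.transform import Rotation as R
def q2R(q): return R.from_quat([q[1],q[2],q[3],q[0]]).as_matrix()
def snap(n,f):
    i=ctrl.camera_info(n); im=ctrl.read_camera(n); cv2.imwrite('pics/'+f,im[:,:,::-1]); np.savez('pics/'+f+'.npz',m=i['mtx'],p=i['xyz'],q=i['orientation']); return im
def load(f):
    d=np.load('pics/'+f+'.npz'); return d['m'],d['p'],q2R(d['q'])
def px2w(f,u,v,z):
    m,p,Rm=load(f); d=np.linalg.inv(m)@[u,v,1]; d=Rm@(d*[1,-1,-1]); return p+d*(z-p[2])/d[2]
def w2px(f,X):
    m,p,Rm=load(f); c=Rm.T@(np.array(X)-p); c=m@(c*[1,-1,-1]); return c[:2]/c[2]
def crop(f,o,u0,v0,u1,v1,k):
    im=cv2.imread('pics/'+f)[v0:v1,u0:u1]; cv2.imwrite('pics/'+o,cv2.resize(im,None,fx=k,fy=k,interpolation=cv2.INTER_CUBIC))
def tool():
    s=ctrl.sense(); return np.array(s['eef_pos']),q2R(s['tool_rot'])
E
python3 - <<'E'
from h import *
for n in ['scene','top','wrist']:
    snap(n,n+'0.png'); print(n,ctrl.camera_info(n))
print(ctrl.sense(),ctrl.finger_overhang)
E
```

```text
scene {'mtx': array([[449.44532396,   0.        , 273.40409616],
       [  0.        , 449.44532396, 208.03420912],
       [  0.        ,   0.        ,   1.        ]]), 'xyz': array([ 1.1387588 , -0.30699043,  0.74488737]), 'orientation': array([0.80104184, 0.33149997, 0.19128983, 0.46026943])}
top {'mtx': array([[463.13535472,   0.        , 278.30148787],
       [  0.        , 463.13535472, 213.06726074],
       [  0.        ,   0.        ,   1.        ]]), 'xyz': array([ 0.4798288 , -0.00761755,  1.2155431 ]), 'orientation': array([ 0.71243009,  0.03327866, -0.03383636, -0.70013642])}
wrist {'mtx': array([[305.01601855,   0.        , 281.46568387],
       [  0.        , 305.01601855, 208.87886404],
       [  0.        ,   0.        ,   1.        ]]), 'xyz': array([ 0.3229935 , -0.54010677,  0.37385678]), 'orientation': array([ 0.8333231 , -0.11597601,  0.07446688, -0.53532874])}
{'time_s': 0.15, 'joints': array([ 1.07180594,  0.52185263, -0.03628019,  1.59983173,  0.02119421,
        1.02109815, -0.112822  ]), 'joint_vel': array([ 0.0001844 , -0.00070041, -0.00035349, -0.00046355, -0.00131975,
        0.00026433,  0.00010475]), 'effort': array([ 2.49223667e-03, -9.27375126e+01,  1.98129751e+00, -3.70049036e+01,
        1.81215978e-02,  6.54820949e-03, -4.13904047e-05]), 'eef_pos': array([ 0.25972297, -0.56825011,  0.25588995]), 'tool_rot': array([-1.86849671e-04,  8.41337867e-01, -5.40509419e-01, -3.56680993e-04]), 'wrist_force': array([-0.66935071,  0.33807627, -0.07030291]), 'ft_torque': array([-0.01578589,  0.03793639, -0.03052602]), 'gripper_width': 0.08549738652791442} 0.025
```

View pics/scene0.png

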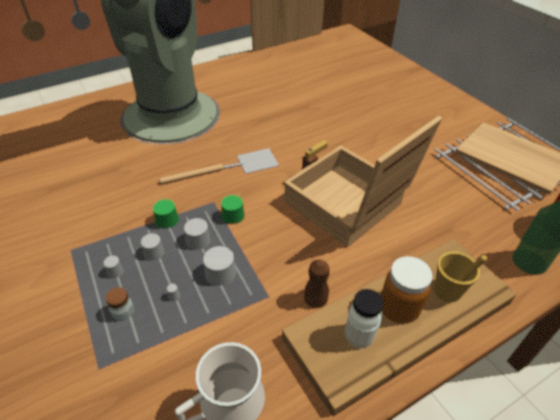

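View pics/top0.png

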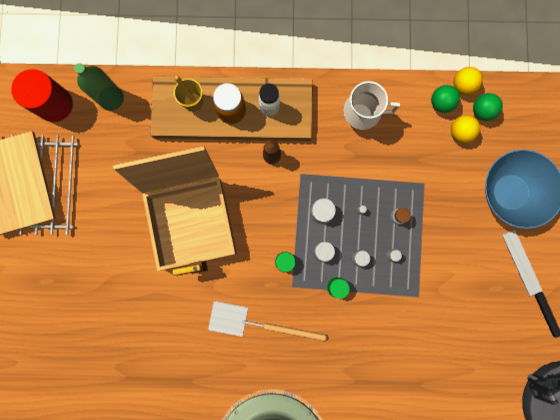

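View pics/wrist0.png

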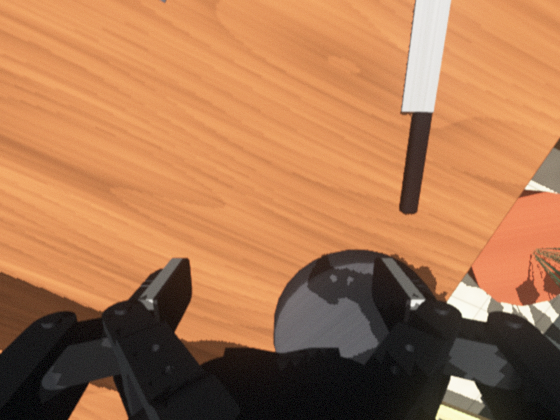

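Five steel cups are visible in top: (323,210), (325,252), (362,258), (396,256) and (363,210). The look-alikes are green cups at (285,262) and (339,288), plus the salt jar at (403,215). Next I'll check a close crop.

```bash
python3 - <<'E'
from h import *
crop('top0.png','c1.png',270,165,430,305,5)
crop('top0.png','c2.png',110,140,290,280,4)
crop('scene0.png','c3.png',70,180,270,330,4)
E
```

```text
(no output)
```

View pics/c1.png

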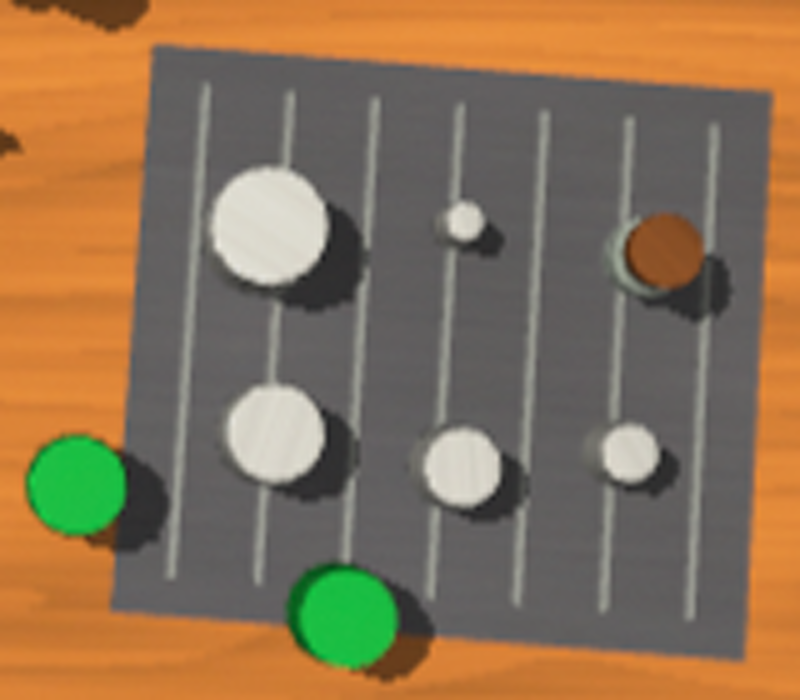

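View pics/c2.png

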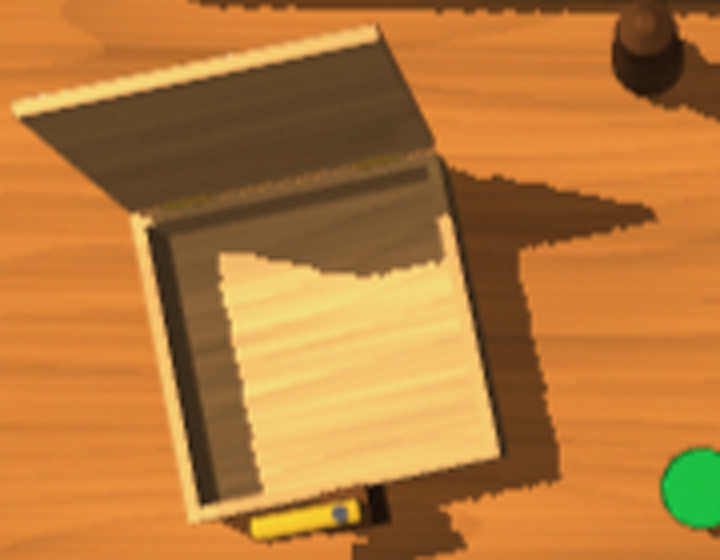

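View pics/c3.png

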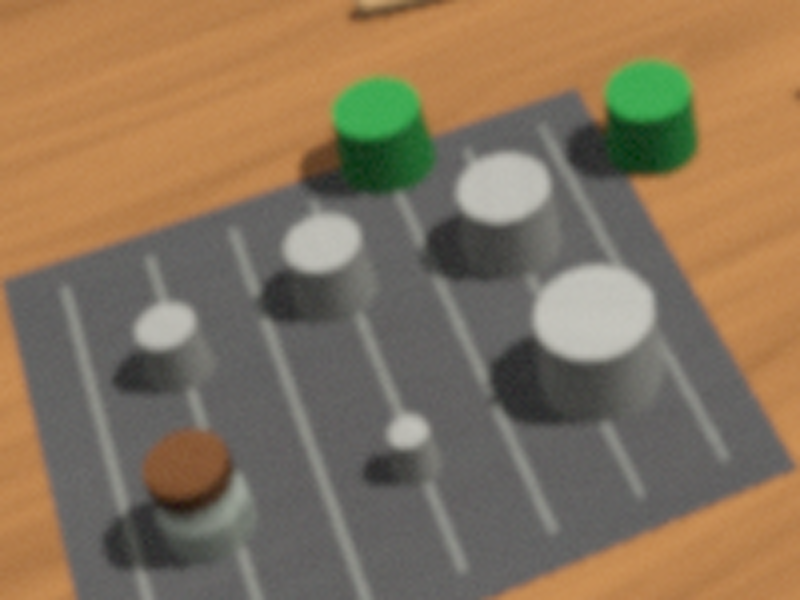

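```bash
python3 - <<'E'
from h import *
f='top0.png'
def c(u0,v0,k,a,b): return u0+(a+.5)/k-.5, v0+(b+.5)/k-.5
for n,a,b,h,w in [('cup64',270,226,.05,117),('cup54',275,433,.045,99),('cup44',463,467,.04,79),('cup34',630,453,.035,59),('cup24',466,221,.03,40),('g1',77,485,.045,100),('g2',349,618,.045,100),('jar',665,251,.056,77)]:
    u,v=c(270,165,5,a,b); p=px2w(f,u,v,h); q=px2w(f,u+w/5,v,h); print(n,p[:3].round(4),'dia',np.linalg.norm(q-p).round(4))
from itertools import *
P={}
# case outer rim corners crop2
for n,a,b,z in [('FL',196,520,.064),('FR',500,455,.064),('BL',135,215,.064),('BR',440,160,.064),('piv',341,513,.095),('tip',253,528,.095),('mill',645,20,.112),('lidL',15,108,.26),('lidR',378,30,.26)]:
    u,v=c(110,140,4,a,b); P[n]=px2w(f,u,v,z); print(n,P[n].round(4))
ctr=sum(P[k] for k in['FL','FR','BL','BR'])/4; print('ctr',ctr.round(4))
d=(P['BL']+P['BR']-P['FL']-P['FR'])/2; e=(P['FL']+P['BL']-P['FR']-P['BR'])/2
print(np.linalg.norm(d),np.degrees(np.arctan2(d[1],d[0])),np.linalg.norm(e),np.degrees(np.arctan2(-e[0],e[1])))
E
```

```text
cup64 [ 0.6011 -0.122   0.05  ] dia 0.0592
cup54 [ 0.4969 -0.1259  0.045 ] dia 0.0499
cup44 [ 0.4814 -0.2215  0.04  ] dia 0.0399
cup34 [ 0.49   -0.3073  0.035 ] dia 0.03
cup24 [ 0.6076 -0.2249  0.03  ] dia 0.0206
g1 [ 0.4691 -0.0265  0.045 ] dia 0.0503
g2 [ 0.4053 -0.1636  0.045 ] dia 0.05
jar [ 0.5914 -0.3202  0.056 ] dia 0.0388
FL [0.4441 0.2853 0.064 ]
FR [0.4873 0.0988 0.064 ]
BL [0.6332 0.3314 0.064 ]
BR [0.6714 0.1414 0.064 ]
piv [0.4508 0.1905 0.095 ]
tip [0.4409 0.243  0.095 ]
mill [0.7515 0.0133 0.112 ]
lidL [0.6624 0.339  0.26  ]
lidR [0.7072 0.1506 0.26  ]
ctr [0.559  0.2142 0.064 ]
0.19172728166881173 13.374278906851087 0.19259779415231543 12.20075247329353
```

The close crop shows five plain steel cups, a brown-capped jar and two green look-alikes. Cap diameters come out at 59/50/40/30/20.6 mm, which matches the sizes given. The case is at about (0.559, 0.214) with yaw of about 12.8°. I'll place cup24 first.

send_rows:
  increments:
    - {"delta_pos": [0, 0, 0], "rot": [0, 0, -0.163], "jaw": 0.3}
    - {"delta_pos": [0, 0, 0], "rot": [0, 0, -0.163], "jaw": 0.3}
    - {"delta_pos": [0, 0, 0], "rot": [0, 0, -0.163], "jaw": 0.3}
    - {"delta_pos": [0, 0, 0], "rot": [0, 0, -0.163], "jaw": 0.3}
    - {"delta_pos": [0, 0, 0], "rot": [0, 0, -0.163], "jaw": 0.3}
    - {"delta_pos": [0, 0, 0], "rot": [0, 0, -0.163], "jaw": 0.3}
    - {"delta_pos": [0, 0, 0], "rot": [0, 0, -0.163], "jaw": 0.3}
    - {"delta_pos": [35, -34, 0], "rot": [0, 0, 0], "jaw": 0.3}
    - {"delta_pos": [35, -34, 0], "rot": [0, 0, 0], "jaw": 0.3}
    - {"delta_pos": [35, -34, 0], "rot": [0, 0, 0], "jaw": 0.3}
    - {"delta_pos": [35, -34, 0], "rot": [0, 0, 0], "jaw": 0.3}
    - {"delta_pos": [35, -34, 0], "rot": [0, 0, 0], "jaw": 0.3}
    - {"delta_pos": [35, -34, 0], "rot": [0, 0, 0], "jaw": 0.3}
    - {"delta_pos": [35, -34, 0], "rot": [0, 0, 0], "jaw": 0.3}
    - {"delta_pos": [35, -34, 0], "rot": [0, 0, 0], "jaw": 0.3}
    - {"delta_pos": [35, -34, 0], "rot": [0, 0, 0], "jaw": 0.3}
    - {"delta_pos": [33, -35, 0], "rot": [0, 0, 0], "jaw": 0.3}
    - {"delta_pos": [0, 0, 0], "rot": [0, 0, 0], "jaw": 0.3}

```text
time_s: 2.4
eef_pos: [0.6103, -0.2237, 0.2558]
tool_rot: [-0.001, 1.0, 0.002, 0.0]
wrist_force: [0.2, -0.2, -1.0]
gripper_width: 0.0599
```

```bash
cat >> h.py <<'E'
def go(x,y,z,yaw=0.0):
    p,Rm=tool(); cur=np.arctan2(Rm[1,0],Rm[0,0]); Rt=R.from_euler('z',yaw).as_matrix()@np.diag([1,-1,-1.])
    rv=R.from_matrix(Rm.T@Rt).as_rotvec()
    print('at',p.round(4),'yaw',round(np.degrees(cur),1),'tilt',np.round(Rm[:,2],3),'rot',rv.round(3),'delta(after rot) mm',(Rt.T@(np.array([x,y,z])-p)*1000).round(1),'now-frame',(Rm.T@(np.array([x,y,z])-p)*1000).round(1))
E
python3 - <<'E'
from h import *
snap('wrist','w1.png'); snap('top','t1.png')
go(.6076,-.2249,.256)
p,Rm=tool(); print((Rm.T@(load('w1.png')[1]-p)).round(4), ctrl.sense()['gripper_width'])
for n,x,y,h in [('cup24',.6076,-.2249,.03),('cup64',.6011,-.122,.05),('cup44',.4814,-.2215,.04),('cup54',.4969,-.1259,.045)]: print(n,w2px('w1.png',[x,y,h]).round(1))
E
```

```text
at [ 0.6081 -0.2276  0.2559] yaw -0.0 tilt [-0.001 -0.    -1.   ] rot [ 0.     0.001 -0.   ] delta(after rot) mm [-0.5 -2.7 -0.1] now-frame [-0.5 -2.7 -0.1]
[ 0.002  -0.0724 -0.118 ] 0.05988137649393351
cup24 [278.7 185.8]
cup64 [272.2  87.9]
cup44 [165.2 184.2]
cup54 [169.3  92.1]
```

View pics/w1.png

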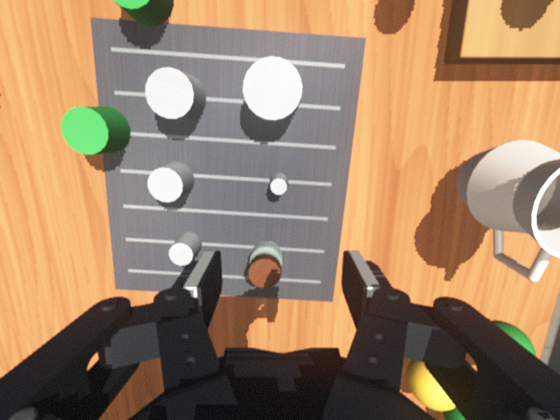

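View pics/t1.png

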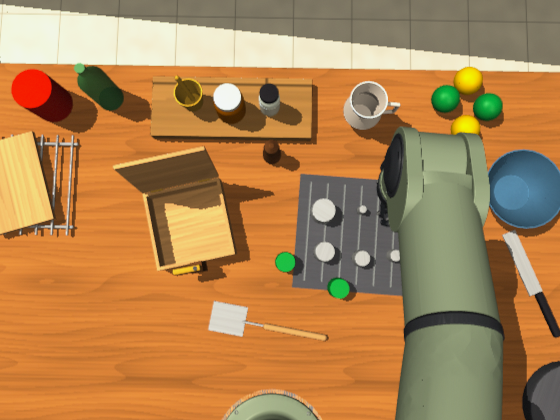

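The wrist view matches the predictions (cup24 at (279,186), cup64 at (272,88)). Going down on cup24.

send_rows:
  increments:
    - {"delta_pos": [-0.5, -2.7, 45], "rot": [0, 0, 0], "jaw": 0.3}
    - {"delta_pos": [0, 0, 50], "rot": [0, 0, 0], "jaw": 0.3}
    - {"delta_pos": [0, 0, 50], "rot": [0, 0, 0], "jaw": 0.3}
    - {"delta_pos": [0, 0, 40], "rot": [0, 0, 0], "jaw": 0.3}
    - {"delta_pos": [0, 0, 25], "rot": [0, 0, 0], "jaw": 0.3}
    - {"delta_pos": [0, 0, 15], "rot": [0, 0, 0], "jaw": 0.3}
    - {"delta_pos": [0, 0, 0], "rot": [0, 0, 0], "jaw": 0.3}
    - {"delta_pos": [0, 0, 0], "rot": [0, 0, 0], "jaw": 0.3}

```text
time_s: 3.5
eef_pos: [0.6081, -0.2255, 0.0324]
tool_rot: [0.0, 1.0, -0.001, 0.001]
wrist_force: [-0.3, -0.5, -0.5]
gripper_width: 0.0599
```

```bash
python3 - <<'E'
from h import *
snap('wrist','w2.png')
go(.6076,-.2249,.028)
E
```

```text
at [ 0.6082 -0.2255  0.0325] yaw -0.1 tilt [ 0.002 -0.001 -1.   ] rot [ 0.001 -0.002 -0.001] delta(after rot) mm [-0.6 -0.6  4.5] now-frame [-0.6 -0.6  4.5]
```

View pics/w2.png

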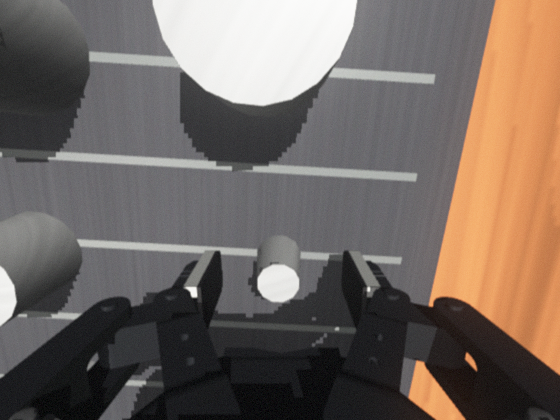

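The cup (278,282) sits between the pads. Lowering and closing.

send_rows:
  increments:
    - {"delta_pos": [-0.5, -0.6, 4], "rot": [0, 0, 0], "jaw": 0.3}
    - {"delta_pos": [0, 0, 0], "rot": [0, 0, 0], "jaw": 1}
    - {"delta_pos": [0, 0, 0], "rot": [0, 0, 0], "jaw": 1}
    - {"delta_pos": [0, 0, 0], "rot": [0, 0, 0], "jaw": 1}
    - {"delta_pos": [0, 0, 0], "rot": [0, 0, 0], "jaw": 1}
    - {"delta_pos": [0, 0, 0], "rot": [0, 0, 0], "jaw": 1}
    - {"delta_pos": [0, 0, -10], "rot": [0, 0, 0], "jaw": 1}
    - {"delta_pos": [0, 0, -30], "rot": [0, 0, 0], "jaw": 1}
    - {"delta_pos": [0, 0, -45], "rot": [0, 0, 0], "jaw": 1}
    - {"delta_pos": [0, 0, -45], "rot": [0, 0, 0], "jaw": 1}
    - {"delta_pos": [0, 0, 0], "rot": [0, 0, 0], "jaw": 1}

```text
time_s: 4.92
eef_pos: [0.6087, -0.2249, 0.1613]
tool_rot: [0.001, 1.0, -0.001, 0.003]
wrist_force: [0.4, -0.1, -1.6]
gripper_width: 0.0199
```

```bash
python3 - <<'E'
from h import *
snap('wrist','w3.png')
go(.559,.214,.165)
E
```

```text
at [ 0.6078 -0.2247  0.1591] yaw -0.1 tilt [ 0.003 -0.001 -1.   ] rot [ 0.001 -0.003 -0.001] delta(after rot) mm [ -48.8 -438.7   -5.9] now-frame [ -49.3 -438.7   -6.4]
```

View pics/w3.png

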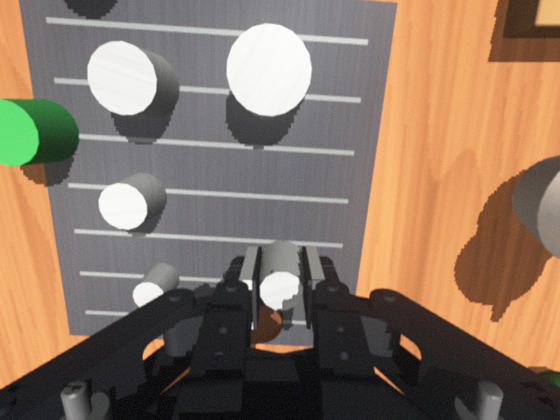

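```bash
python3 - <<'E'
from h import *
p,Rm=tool()
for z in [-15,-10,-5,0,5,10]: print(z,w2px('w3.png',p+Rm@[0,0,z/1e3]).round(1))
E
```

```text
-15 [278.3 303.1]
-10 [278.4 296.1]
-5 [278.5 289.6]
0 [278.6 283.6]
5 [278.6 278. ]
10 [278.7 272.8]
```

send_rows:
  increments:
    - {"delta_pos": [-4.9, -43.9, -0.6], "rot": [0.001, -0.003, -0.001], "jaw": 1}
    - {"delta_pos": [-4.9, -43.9, -0.6], "rot": [0, 0, 0], "jaw": 1}
    - {"delta_pos": [-4.9, -43.9, -0.6], "rot": [0, 0, 0], "jaw": 1}
    - {"delta_pos": [-4.9, -43.9, -0.6], "rot": [0, 0, 0], "jaw": 1}
    - {"delta_pos": [-4.9, -43.9, -0.6], "rot": [0, 0, 0], "jaw": 1}
    - {"delta_pos": [-4.9, -43.9, -0.6], "rot": [0, 0, 0], "jaw": 1}
    - {"delta_pos": [-4.9, -43.9, -0.6], "rot": [0, 0, 0], "jaw": 1}
    - {"delta_pos": [-4.9, -43.9, -0.6], "rot": [0, 0, 0], "jaw": 1}
    - {"delta_pos": [-4.9, -43.9, -0.6], "rot": [0, 0, 0], "jaw": 1}
    - {"delta_pos": [-4.9, -43.6, -0.6], "rot": [0, 0, 0], "jaw": 1}
    - {"delta_pos": [0, 0, 0], "rot": [0, 0, 0], "jaw": 1}
    - {"delta_pos": [0, 0, 0], "rot": [0, 0, 0], "jaw": 1}

```text
time_s: 6.48
eef_pos: [0.5579, 0.2135, 0.163]
tool_rot: [-0.0, 1.0, -0.0, -0.002]
wrist_force: [0.1, -0.8, -0.9]
gripper_width: 0.0199
```

```bash
python3 - <<'E'
from h import *
snap('wrist','w4.png'); snap('scene','s4.png')
go(.559,.214,.038)
E
```

```text
at [0.5583 0.2129 0.1633] yaw -0.1 tilt [-0.004  0.    -1.   ] rot [-0.     0.004 -0.001] delta(after rot) mm [  0.7  -1.1 125.3] now-frame [  1.1  -1.1 125.3]
```

View pics/w4.png

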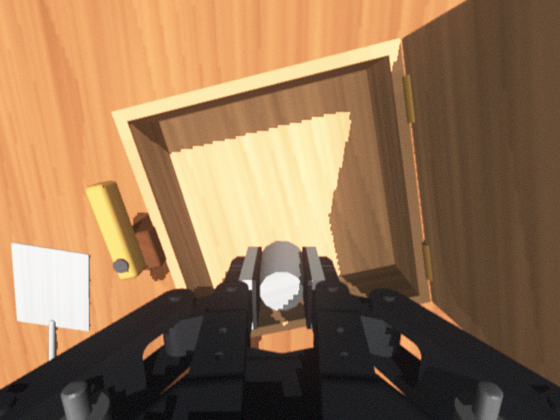

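View pics/s4.png

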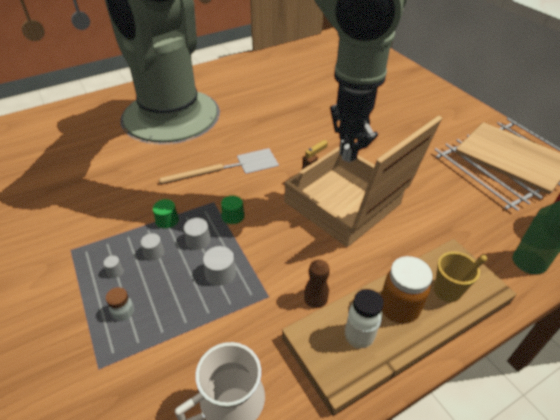

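```bash
python3 - <<'E'
from h import *
a=px2w('w4.png',116,111,.064);b=px2w('w4.png',401,39,.064);c=px2w('w4.png',431,300,.064)
print(a,b,c,np.linalg.norm(a-b),np.linalg.norm(b-c),(a+c)/2, np.degrees(np.arctan2(*(b-a)[1::-1])))
print(px2w('w4.png',120,265,.095))
E
```

```text
[0.44548953 0.28942056 0.064     ] [0.6340717  0.33313226 0.064     ] [0.67848576 0.14413893 0.064     ] 0.19358188846260943 0.19414192024169818 [0.56198764 0.21677975 0.064     ] 13.050201503874108
[0.44970986 0.19001499 0.095     ]
```

The case centre from the wrist view is (0.562, 0.217), which agrees with the top view. Lowering and releasing.

send_rows:
  increments:
    - {"delta_pos": [0.7, -1.1, 40], "rot": [0, 0.004, 0], "jaw": 1}
    - {"delta_pos": [0, 0, 40], "rot": [0, 0, 0], "jaw": 1}
    - {"delta_pos": [0, 0, 25], "rot": [0, 0, 0], "jaw": 1}
    - {"delta_pos": [0, 0, 13], "rot": [0, 0, 0], "jaw": 1}
    - {"delta_pos": [0, 0, 7], "rot": [0, 0, 0], "jaw": 1}
    - {"delta_pos": [0, 0, 0], "rot": [0, 0, 0], "jaw": 1}
    - {"delta_pos": [0, 0, 0], "rot": [0, 0, 0], "jaw": 1}

```text
time_s: 7.45
eef_pos: [0.5594, 0.2155, 0.0396]
tool_rot: [-0.001, 1.0, -0.0, 0.001]
wrist_force: [-0.3, 0.0, 0.3]
gripper_width: 0.0201
```

```bash
python3 - <<'E'
from h import *
go(.559,.214,.037); print(ctrl.sense()['wrist_force'])
E
```

```text
at [0.5594 0.2155 0.0396] yaw -0.0 tilt [ 0.002  0.001 -1.   ] rot [-0.001 -0.002 -0.   ] delta(after rot) mm [-0.4  1.5  2.6] now-frame [-0.4  1.5  2.6]
[-0.32594742  0.04142211  0.26960983]
```

send_rows:
  increments:
    - {"delta_pos": [0, 0, 2.5], "rot": [0, 0, 0], "jaw": 1}
    - {"delta_pos": [0, 0, 0], "rot": [0, 0, 0], "jaw": 1}
    - {"delta_pos": [0, 0, 0], "rot": [0, 0, 0], "jaw": 0.4}
    - {"delta_pos": [0, 0, 0], "rot": [0, 0, 0], "jaw": 0.3}
    - {"delta_pos": [0, 0, 0], "rot": [0, 0, 0], "jaw": 0.3}
    - {"delta_pos": [0, 0, -30], "rot": [0, 0, 0], "jaw": 0.3}
    - {"delta_pos": [0, 0, -45], "rot": [0, 0, 0], "jaw": 0.3}
    - {"delta_pos": [0, 0, -45], "rot": [0, 0, 0], "jaw": 0.3}
    - {"delta_pos": [0, 0, -45], "rot": [0, 0, 0], "jaw": 0.3}
    - {"delta_pos": [0, 0, 0], "rot": [0, 0, 0], "jaw": 0.3}

```text
time_s: 8.7
eef_pos: [0.5601, 0.2159, 0.2046]
tool_rot: [-0.001, 1.0, -0.0, 0.003]
wrist_force: [0.4, 0.6, -2.0]
gripper_width: 0.0596
```

```bash
python3 - <<'E'
from h import *
snap('wrist','w5.png'); snap('top','t5.png')
go(.49,-.3073,.2)
print(w2px('w5.png',[.5594,.2155,.038]))
E
```

```text
at [0.5587 0.2151 0.2013] yaw -0.0 tilt [ 0.001  0.001 -1.   ] rot [-0.001 -0.001 -0.   ] delta(after rot) mm [-68.7 522.4   1.3] now-frame [-68.6 522.4   0.7]
[279.31923337 197.34636744]
```

View pics/w5.png

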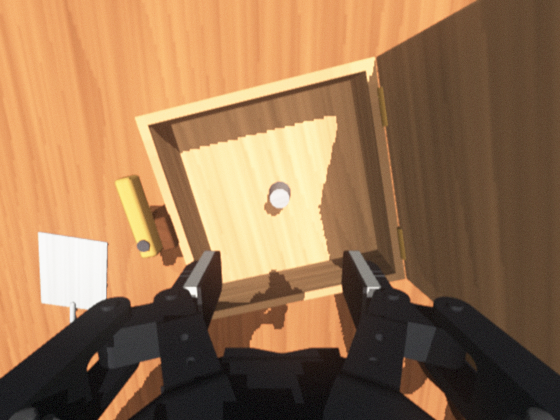

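View pics/t5.png

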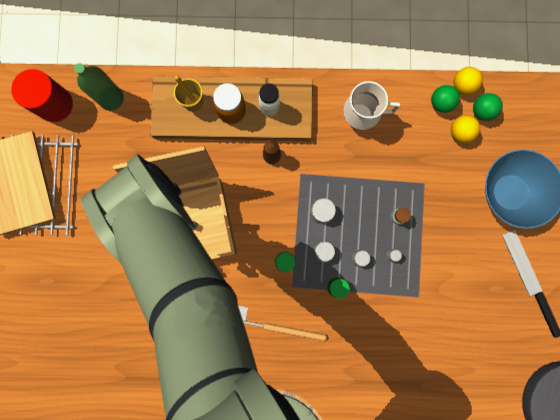

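cup24 stands at (280,198), as predicted. The other cups look unmoved in top. Next is cup34.

send_rows:
  increments:
    - {"delta_pos": [-5.7, 43.5, 0], "rot": [0, 0, 0], "jaw": 0.3}
    - {"delta_pos": [-5.7, 43.5, 0], "rot": [0, 0, 0], "jaw": 0.3}
    - {"delta_pos": [-5.7, 43.5, 0], "rot": [0, 0, 0], "jaw": 0.3}
    - {"delta_pos": [-5.7, 43.5, 0], "rot": [0, 0, 0], "jaw": 0.3}
    - {"delta_pos": [-5.7, 43.5, 0], "rot": [0, 0, 0], "jaw": 0.3}
    - {"delta_pos": [-5.7, 43.5, 0], "rot": [0, 0, 0], "jaw": 0.3}
    - {"delta_pos": [-5.7, 43.5, 0], "rot": [0, 0, 0], "jaw": 0.3}
    - {"delta_pos": [-5.7, 43.5, 0], "rot": [0, 0, 0], "jaw": 0.3}
    - {"delta_pos": [-5.7, 43.5, 0], "rot": [0, 0, 0], "jaw": 0.3}
    - {"delta_pos": [-5.7, 43.5, 0], "rot": [0, 0, 0], "jaw": 0.3}
    - {"delta_pos": [-5.7, 43.5, 0], "rot": [0, 0, 0], "jaw": 0.3}
    - {"delta_pos": [-5.7, 43.9, 0], "rot": [0, 0, 0], "jaw": 0.3}
    - {"delta_pos": [0, 0, 0], "rot": [0, 0, 0], "jaw": 0.3}
    - {"delta_pos": [0, 0, 0], "rot": [0, 0, 0], "jaw": 0.3}

```text
time_s: 10.55
eef_pos: [0.4901, -0.3064, 0.1996]
tool_rot: [-0.001, 1.0, 0.0, -0.0]
wrist_force: [0.3, 0.7, -0.1]
gripper_width: 0.0598
```

```bash
python3 - <<'E'
from h import *
snap('wrist','w6.png')
go(.49,-.3073,.030)
print(w2px('w6.png',[.49,-.3073,.035]))
E
```

```text
at [ 0.4903 -0.306   0.1999] yaw 0.1 tilt [-0.     0.002 -1.   ] rot [-0.002  0.     0.001] delta(after rot) mm [ -0.3   1.3 169.9] now-frame [ -0.3   1.7 169.9]
[281.08357415 198.28908096]
```

View pics/w6.png

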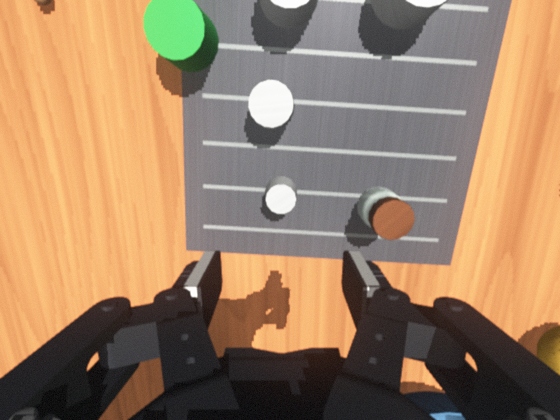

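send_rows:
  increments:
    - {"delta_pos": [-0.3, 1.5, 50], "rot": [-0.002, 0, 0], "jaw": 0.3}
    - {"delta_pos": [0, 0, 50], "rot": [0, 0, 0], "jaw": 0.3}
    - {"delta_pos": [0, 0, 35], "rot": [0, 0, 0], "jaw": 0.3}
    - {"delta_pos": [0, 0, 22], "rot": [0, 0, 0], "jaw": 0.3}
    - {"delta_pos": [0, 0, 13], "rot": [0, 0, 0], "jaw": 0.3}
    - {"delta_pos": [0, 0, 0], "rot": [0, 0, 0], "jaw": 0.3}
    - {"delta_pos": [0, 0, 0], "rot": [0, 0, 0], "jaw": 0.3}
    - {"delta_pos": [0, 0, 0], "rot": [0, 0, 0], "jaw": 1}
    - {"delta_pos": [0, 0, 0], "rot": [0, 0, 0], "jaw": 1}
    - {"delta_pos": [0, 0, 0], "rot": [0, 0, 0], "jaw": 1}
    - {"delta_pos": [0, 0, 0], "rot": [0, 0, 0], "jaw": 1}

```text
time_s: 11.98
eef_pos: [0.4905, -0.309, 0.0317]
tool_rot: [0.001, 1.0, -0.0, 0.001]
wrist_force: [-2.2, 0.9, 12.3]
gripper_width: 0.0303
```

```bash
python3 - <<'E'
from h import *
go(.5595,.2155,.165)
E
```

```text
at [ 0.4905 -0.309   0.0317] yaw -0.0 tilt [ 0.002 -0.002 -1.   ] rot [ 0.002 -0.002 -0.   ] delta(after rot) mm [  69.  -524.5 -133.3] now-frame [  69.1 -524.3 -134. ]
```

send_rows:
  increments:
    - {"delta_pos": [0, 0, -15], "rot": [0, 0, 0], "jaw": 1}
    - {"delta_pos": [0, 0, -35], "rot": [0, 0, 0], "jaw": 1}
    - {"delta_pos": [0, 0, -45], "rot": [0, 0, 0], "jaw": 1}
    - {"delta_pos": [0, 0, -38], "rot": [0.002, -0.002, 0], "jaw": 1}
    - {"delta_pos": [5.7, -43.6, 0], "rot": [0, 0, 0], "jaw": 1}
    - {"delta_pos": [5.7, -43.6, 0], "rot": [0, 0, 0], "jaw": 1}
    - {"delta_pos": [5.7, -43.6, 0], "rot": [0, 0, 0], "jaw": 1}
    - {"delta_pos": [5.7, -43.6, 0], "rot": [0, 0, 0], "jaw": 1}
    - {"delta_pos": [5.7, -43.6, 0], "rot": [0, 0, 0], "jaw": 1}
    - {"delta_pos": [5.8, -43.6, 0], "rot": [0, 0, 0], "jaw": 1}
    - {"delta_pos": [5.8, -43.6, 0], "rot": [0, 0, 0], "jaw": 1}
    - {"delta_pos": [5.8, -43.6, 0], "rot": [0, 0, 0], "jaw": 1}
    - {"delta_pos": [5.8, -43.6, 0], "rot": [0, 0, 0], "jaw": 1}
    - {"delta_pos": [5.8, -43.6, 0], "rot": [0, 0, 0], "jaw": 1}
    - {"delta_pos": [5.8, -43.6, 0], "rot": [0, 0, 0], "jaw": 1}
    - {"delta_pos": [5.8, -43.6, 0], "rot": [0, 0, 0], "jaw": 1}
    - {"delta_pos": [0, 0, 0], "rot": [0, 0, 0], "jaw": 1}
    - {"delta_pos": [0, 0, 0], "rot": [0, 0, 0], "jaw": 1}
    - {"delta_pos": [0, 0, 0], "rot": [0, 0, 0], "jaw": 1}

```text
time_s: 14.35
eef_pos: [0.5594, 0.2135, 0.1646]
tool_rot: [-0.0, 1.0, -0.001, -0.0]
wrist_force: [-0.6, 0.3, -1.1]
gripper_width: 0.0304
```

```bash
python3 - <<'E'
from h import *
go(.5595,.214,.040)
snap('wrist','w7.png')
p,Rm=tool()
for z in [-10,-5,0,5,10]: print(z,w2px('w7.png',p+Rm@[0,0,z/1e3]).round(1))
print(w2px('w7.png',[.5594,.2155,.038]))
E
```

```text
at [0.5594 0.2135 0.1646] yaw -0.1 tilt [-0.001  0.001 -1.   ] rot [-0.001  0.001 -0.001] delta(after rot) mm [ 1.000e-01 -5.000e-01  1.246e+02] now-frame [  0.2  -0.5 124.6]
-10 [280.8 299.3]
-5 [280.8 292.6]
0 [280.8 286.4]
5 [280.8 280.6]
10 [280.9 275.2]
[281.15651899 205.48786639]
```

View pics/w7.png

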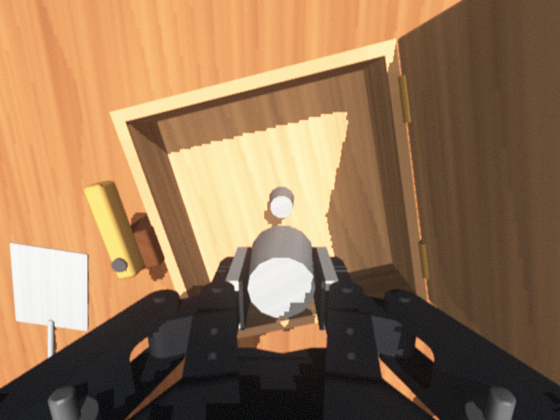

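cup34 is held and centred at (281,289), and cup24 is at (282,206) as expected. Lowering.

send_rows:
  increments:
    - {"delta_pos": [0.2, -0.5, 40], "rot": [0, 0, 0], "jaw": 1}
    - {"delta_pos": [0, 0, 35], "rot": [0, 0, 0], "jaw": 1}
    - {"delta_pos": [0, 0, 15], "rot": [0, 0, 0], "jaw": 1}
    - {"delta_pos": [0, 0, 10], "rot": [0, 0, 0], "jaw": 1}
    - {"delta_pos": [0, 0, 10], "rot": [0, 0, 0], "jaw": 1}
    - {"delta_pos": [0, 0, 8], "rot": [0, 0, 0], "jaw": 1}
    - {"delta_pos": [0, 0, 5], "rot": [0, 0, 0], "jaw": 1}
    - {"delta_pos": [0, 0, 0], "rot": [0, 0, 0], "jaw": 1}
    - {"delta_pos": [0, 0, 0], "rot": [0, 0, 0], "jaw": 1}

```text
time_s: 15.52
eef_pos: [0.5594, 0.2154, 0.0415]
tool_rot: [-0.001, 1.0, -0.0, -0.0]
wrist_force: [-0.7, 0.5, 0.1]
gripper_width: 0.0303
```

```bash
python3 - <<'E'
from h import *
go(.5595,.214,.040);print(ctrl.sense()['wrist_force'])
E
```

```text
at [0.5594 0.2154 0.0415] yaw -0.0 tilt [-0.001  0.001 -1.   ] rot [-0.001  0.001 -0.   ] delta(after rot) mm [0.1 1.4 1.5] now-frame [0.1 1.4 1.5]
[-0.69318452  0.50163615  0.10987982]
```

Down 1.5 mm more, then release and rise.

send_rows:
  increments:
    - {"delta_pos": [0, 0, 1.5], "rot": [0, 0, 0], "jaw": 1}
    - {"delta_pos": [0, 0, 0], "rot": [0, 0, 0], "jaw": 1}
    - {"delta_pos": [0, 0, 0], "rot": [0, 0, 0], "jaw": 0.4}
    - {"delta_pos": [0, 0, 0], "rot": [0, 0, 0], "jaw": 0.25}
    - {"delta_pos": [0, 0, 0], "rot": [0, 0, 0], "jaw": 0.25}
    - {"delta_pos": [0, 0, -30], "rot": [0, 0, 0], "jaw": 0.25}
    - {"delta_pos": [0, 0, -45], "rot": [0, 0, 0], "jaw": 0.25}
    - {"delta_pos": [0, 0, -45], "rot": [0, 0, 0], "jaw": 0.25}
    - {"delta_pos": [0, 0, -45], "rot": [0, 0, 0], "jaw": 0.25}
    - {"delta_pos": [0, 0, 0], "rot": [0, 0, 0], "jaw": 0.25}

```text
time_s: 16.77
eef_pos: [0.5607, 0.2157, 0.208]
tool_rot: [-0.001, 1.0, -0.0, 0.002]
wrist_force: [0.1, -0.2, -0.7]
gripper_width: 0.0637
```

```bash
python3 - <<'E'
from h import *
snap('wrist','w8.png'); snap('top','t8.png')
go(.4814,-.2215,.2)
print(w2px('w8.png',[.5594,.2155,.043]))
crop('t8.png','t8c.png',270,165,430,305,5)
crop('w8.png','w8c.png',180,100,380,250,4)
E
```

```text
at [0.5594 0.2149 0.2046] yaw -0.0 tilt [-0.001  0.001 -1.   ] rot [-0.001  0.001 -0.   ] delta(after rot) mm [-78.  436.4   4.6] now-frame [-77.9 436.5   4.3]
[278.98224131 197.55600917]
```

View pics/w8c.png

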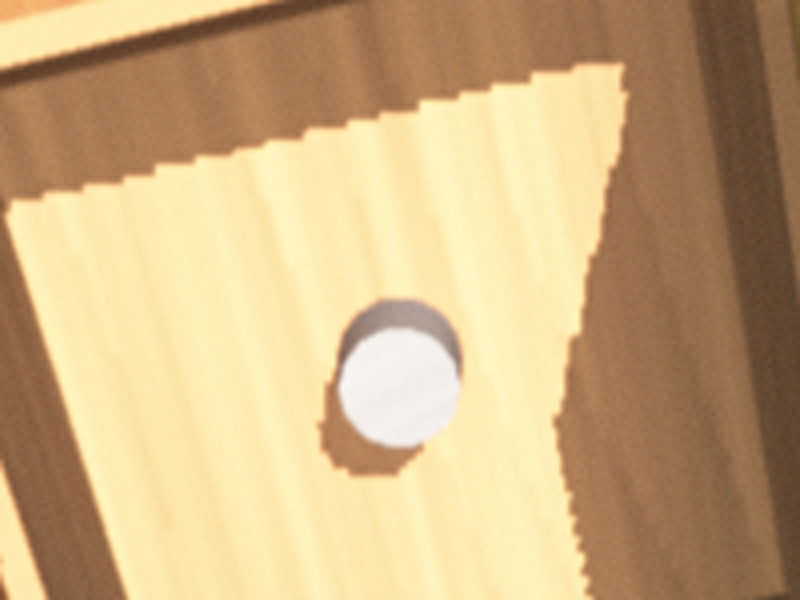

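View pics/t8c.png

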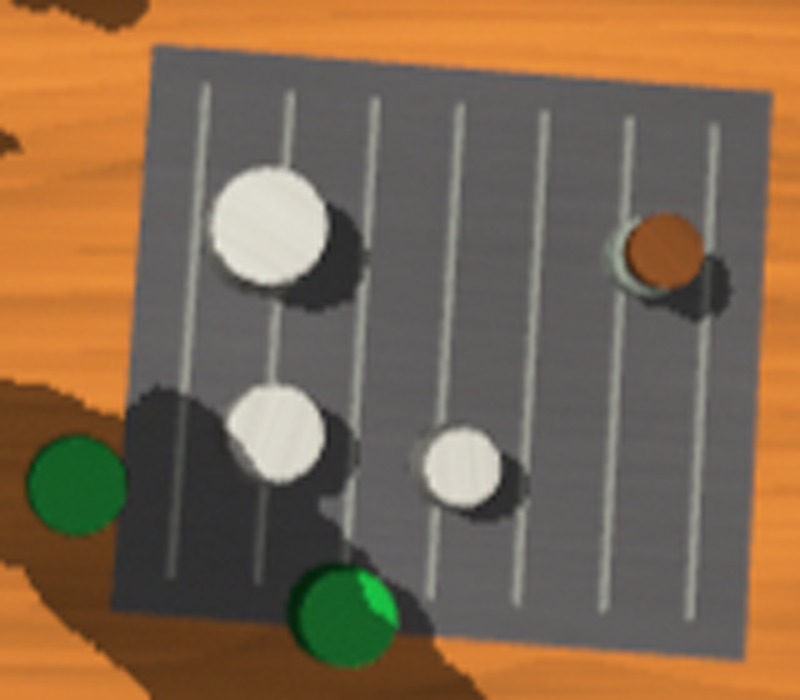

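cup34 sits upright over cup24, and the remaining cups haven't moved. Next is cup44.

send_rows:
  increments:
    - {"delta_pos": [-7.8, 43.6, 0.5], "rot": [0, 0, 0], "jaw": 0.25}
    - {"delta_pos": [-7.8, 43.6, 0.5], "rot": [0, 0, 0], "jaw": 0.25}
    - {"delta_pos": [-7.8, 43.6, 0.5], "rot": [0, 0, 0], "jaw": 0.25}
    - {"delta_pos": [-7.8, 43.6, 0.5], "rot": [0, 0, 0], "jaw": 0.25}
    - {"delta_pos": [-7.8, 43.6, 0.5], "rot": [0, 0, 0], "jaw": 0.25}
    - {"delta_pos": [-7.8, 43.6, 0.5], "rot": [0, 0, 0], "jaw": 0.25}
    - {"delta_pos": [-7.8, 43.6, 0.5], "rot": [0, 0, 0], "jaw": 0.25}
    - {"delta_pos": [-7.8, 43.6, 0.5], "rot": [0, 0, 0], "jaw": 0.25}
    - {"delta_pos": [-7.8, 43.6, 0.5], "rot": [0, 0, 0], "jaw": 0.25}
    - {"delta_pos": [-7.8, 43.6, 0], "rot": [0, 0, 0], "jaw": 0.25}
    - {"delta_pos": [0, 0, 0], "rot": [0, 0, 0], "jaw": 0.25}
    - {"delta_pos": [0, 0, 0], "rot": [0, 0, 0], "jaw": 0.25}

```text
time_s: 18.38
eef_pos: [0.4812, -0.2202, 0.1989]
tool_rot: [-0.001, 1.0, 0.0, -0.001]
wrist_force: [0.4, 0.5, -1.0]
gripper_width: 0.064
```

```bash
python3 - <<'E'
from h import *
snap('wrist','w9.png')
go(.4814,-.2215,.033)
print(w2px('w9.png',[.4814,-.2215,.040]))
E
```

```text
at [ 0.4814 -0.2197  0.1991] yaw 0.1 tilt [-0.002  0.002 -1.   ] rot [-0.002  0.002  0.001] delta(after rot) mm [  0.    1.8 166.1] now-frame [  0.4   2.1 166.1]
[281.71857606 200.14790375]
```

View pics/w9.png

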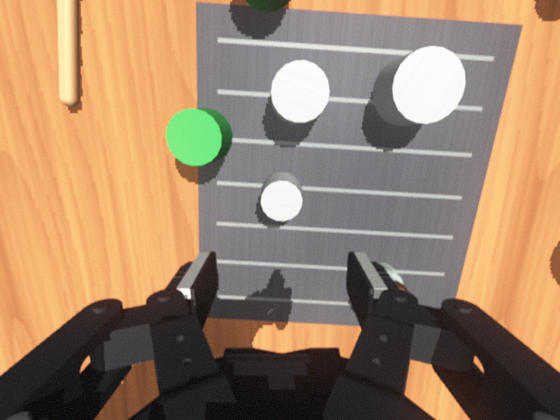

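cup44 is at (281,200), as predicted.

send_rows:
  increments:
    - {"delta_pos": [0.2, 1.3, 50], "rot": [-0.002, 0.002, 0], "jaw": 0.25}
    - {"delta_pos": [0, 0, 50], "rot": [0, 0, 0], "jaw": 0.25}
    - {"delta_pos": [0, 0, 34], "rot": [0, 0, 0], "jaw": 0.25}
    - {"delta_pos": [0, 0, 20], "rot": [0, 0, 0], "jaw": 0.25}
    - {"delta_pos": [0, 0, 12], "rot": [0, 0, 0], "jaw": 0.25}
    - {"delta_pos": [0, 0, 0], "rot": [0, 0, 0], "jaw": 0.25}
    - {"delta_pos": [0, 0, 0], "rot": [0, 0, 0], "jaw": 0.25}
    - {"delta_pos": [0, 0, 0], "rot": [0, 0, 0], "jaw": 1}
    - {"delta_pos": [0, 0, 0], "rot": [0, 0, 0], "jaw": 1}
    - {"delta_pos": [0, 0, 0], "rot": [0, 0, 0], "jaw": 1}
    - {"delta_pos": [0, 0, 0], "rot": [0, 0, 0], "jaw": 1}

```text
time_s: 19.8
eef_pos: [0.482, -0.2224, 0.0349]
tool_rot: [0.001, 1.0, -0.0, 0.001]
wrist_force: [-4.1, 1.1, 16.3]
gripper_width: 0.0395
```

```bash
python3 - <<'E'
from h import *
go(.5595,.215,.165)
E
```

```text
at [ 0.482  -0.2224  0.0349] yaw -0.0 tilt [ 0.002 -0.002 -1.   ] rot [ 0.002 -0.002 -0.   ] delta(after rot) mm [  77.5 -437.4 -130.1] now-frame [  77.6 -437.2 -130.6]
```

send_rows:
  increments:
    - {"delta_pos": [0, 0, -15], "rot": [0, 0, 0], "jaw": 1}
    - {"delta_pos": [0, 0, -35], "rot": [0, 0, 0], "jaw": 1}
    - {"delta_pos": [0, 0, -45], "rot": [0, 0, 0], "jaw": 1}
    - {"delta_pos": [0, 0, -35], "rot": [0.002, -0.002, 0], "jaw": 1}
    - {"delta_pos": [7.7, -43.7, 0], "rot": [0, 0, 0], "jaw": 1}
    - {"delta_pos": [7.7, -43.7, 0], "rot": [0, 0, 0], "jaw": 1}
    - {"delta_pos": [7.7, -43.7, 0], "rot": [0, 0, 0], "jaw": 1}
    - {"delta_pos": [7.7, -43.7, 0], "rot": [0, 0, 0], "jaw": 1}
    - {"delta_pos": [7.7, -43.7, 0], "rot": [0, 0, 0], "jaw": 1}
    - {"delta_pos": [7.7, -43.7, 0], "rot": [0, 0, 0], "jaw": 1}
    - {"delta_pos": [7.7, -43.7, 0], "rot": [0, 0, 0], "jaw": 1}
    - {"delta_pos": [7.7, -43.7, 0], "rot": [0, 0, 0], "jaw": 1}
    - {"delta_pos": [7.7, -43.7, 0], "rot": [0, 0, 0], "jaw": 1}
    - {"delta_pos": [7.7, -43.7, 0], "rot": [0, 0, 0], "jaw": 1}
    - {"delta_pos": [0, 0, 0], "rot": [0, 0, 0], "jaw": 1}
    - {"delta_pos": [0, 0, 0], "rot": [0, 0, 0], "jaw": 1}
    - {"delta_pos": [0, 0, 0], "rot": [0, 0, 0], "jaw": 1}

```text
time_s: 21.92
eef_pos: [0.5587, 0.2137, 0.1646]
tool_rot: [-0.0, 1.0, -0.001, -0.0]
wrist_force: [-0.7, 0.1, -0.7]
gripper_width: 0.0397
```

```bash
python3 - <<'E'
from h import *
go(.5595,.2145,.043)
snap('wrist','w10.png')
p,Rm=tool()
for z in [-10,-5,0,5,10]: print(z,w2px('w10.png',p+Rm@[0,0,z/1e3]).round(1))
E
```

```text
at [0.5587 0.2137 0.1646] yaw -0.1 tilt [-0.001  0.001 -1.   ] rot [-0.001  0.001 -0.001] delta(after rot) mm [  0.8  -0.8 121.6] now-frame [  0.9  -0.7 121.6]
-10 [280.8 299.3]
-5 [280.8 292.6]
0 [280.8 286.4]
5 [280.8 280.7]
10 [280.8 275.3]
```

View pics/w10.png

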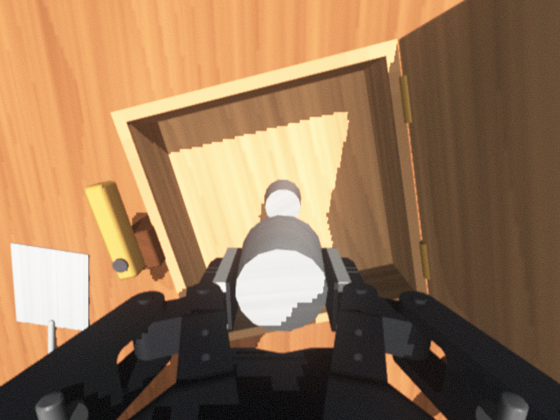

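send_rows:
  increments:
    - {"delta_pos": [0.8, -0.2, 40], "rot": [0, 0, 0], "jaw": 1}
    - {"delta_pos": [0, 0, 30], "rot": [0, 0, 0], "jaw": 1}
    - {"delta_pos": [0, 0, 15], "rot": [0, 0, 0], "jaw": 1}
    - {"delta_pos": [0, 0, 10], "rot": [0, 0, 0], "jaw": 1}
    - {"delta_pos": [0, 0, 10], "rot": [0, 0, 0], "jaw": 1}
    - {"delta_pos": [0, 0, 7], "rot": [0, 0, 0], "jaw": 1}
    - {"delta_pos": [0, 0, 3], "rot": [0, 0, 0], "jaw": 1}
    - {"delta_pos": [0, 0, 0], "rot": [0, 0, 0], "jaw": 1}
    - {"delta_pos": [0, 0, 0], "rot": [0, 0, 0], "jaw": 1}

```text
time_s: 23.1
eef_pos: [0.5594, 0.2153, 0.0495]
tool_rot: [-0.001, 1.0, -0.0, -0.0]
wrist_force: [-0.6, -0.9, -0.3]
gripper_width: 0.0397
```

```bash
python3 - <<'E'
from h import *
go(.5595,.2145,.043);print(ctrl.sense()['wrist_force'])
snap('wrist','w11.png');snap('scene','s11.png'); crop('s11.png','s11c.png',260,120,460,270,4)
E
```

```text
at [0.5594 0.2153 0.0495] yaw -0.0 tilt [-0.001  0.001 -1.   ] rot [-0.001  0.001 -0.   ] delta(after rot) mm [0.1 0.8 6.5] now-frame [0.1 0.8 6.5]
[-0.60575552 -0.88835649 -0.34145091]
```

View pics/s11c.png

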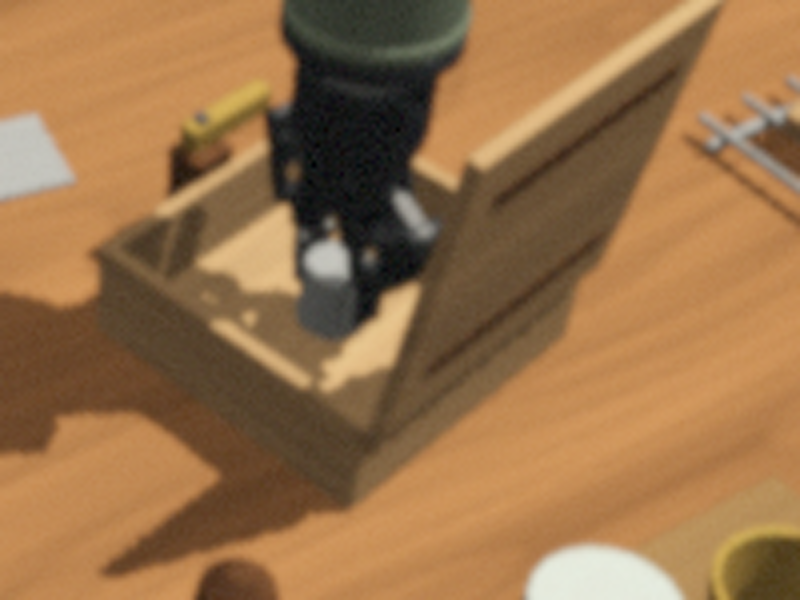

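View pics/w11.png

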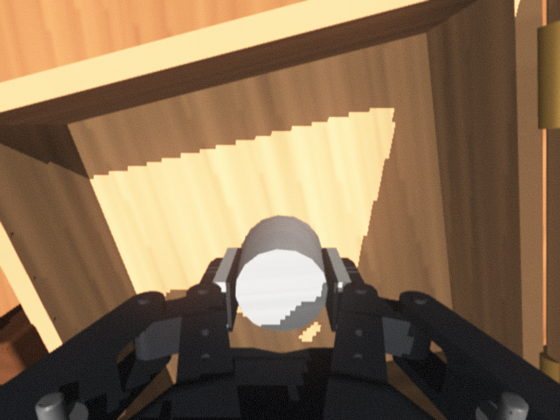

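No contact yet. Lowering in small steps.

send_rows:
  increments:
    - {"delta_pos": [0, 0, 2], "rot": [0, 0, 0], "jaw": 1}
    - {"delta_pos": [0, 0, 2], "rot": [0, 0, 0], "jaw": 1}
    - {"delta_pos": [0, 0, 0], "rot": [0, 0, 0], "jaw": 1}

```text
time_s: 23.58
eef_pos: [0.5591, 0.2152, 0.045]
tool_rot: [-0.0, 1.0, 0.0, -0.001]
wrist_force: [-0.1, -0.4, -0.6]
gripper_width: 0.0391
```

send_rows:
  increments:
    - {"delta_pos": [0, 0, 2], "rot": [0, 0, 0], "jaw": 1}
    - {"delta_pos": [0, 0, 0], "rot": [0, 0, 0], "jaw": 1}

```text
time_s: 23.82
eef_pos: [0.5593, 0.2153, 0.0432]
tool_rot: [-0.001, 1.0, 0.0, -0.0]
wrist_force: [-0.5, 0.8, 2.1]
gripper_width: 0.0397
```

send_rows:
  increments:
    - {"delta_pos": [0, 0, 0.5], "rot": [0, 0, 0], "jaw": 1}
    - {"delta_pos": [0, 0, 0], "rot": [0, 0, 0], "jaw": 0.3}
    - {"delta_pos": [0, 0, 0], "rot": [0, 0, 0], "jaw": 0.15}
    - {"delta_pos": [0, 0, 0], "rot": [0, 0, 0], "jaw": 0.1}
    - {"delta_pos": [0, 0, 0], "rot": [0, 0, 0], "jaw": 0.1}
    - {"delta_pos": [0, 0, -30], "rot": [0, 0, 0], "jaw": 0.1}
    - {"delta_pos": [0, 0, -45], "rot": [0, 0, 0], "jaw": 0.1}
    - {"delta_pos": [0, 0, -45], "rot": [0, 0, 0], "jaw": 0.1}
    - {"delta_pos": [0, 0, -40], "rot": [0, 0, 0], "jaw": 0.1}
    - {"delta_pos": [0, 0, 0], "rot": [0, 0, 0], "jaw": 0.1}

```text
time_s: 25.08
eef_pos: [0.5606, 0.2155, 0.2057]
tool_rot: [-0.001, 1.0, -0.0, 0.002]
wrist_force: [0.1, 0.1, -1.1]
gripper_width: 0.0768
```

```bash
python3 - <<'E'
from h import *
snap('wrist','w12.png'); snap('top','t12.png')
go(.4969,-.1259,.2,-0.26)
print(w2px('w12.png',[.5594,.2155,.048]))
crop('t12.png','t12c.png',270,165,430,305,5)
crop('w12.png','w12c.png',180,100,380,250,4)
E
```

```text
at [0.5594 0.2149 0.2026] yaw -0.0 tilt [-0.001  0.001 -1.   ] rot [-0.001  0.001  0.26 ] delta(after rot) mm [ 27.2 345.4   2.6] now-frame [-62.5 340.8   2.3]
[279.17153981 199.2269128 ]
```

View pics/w12c.png

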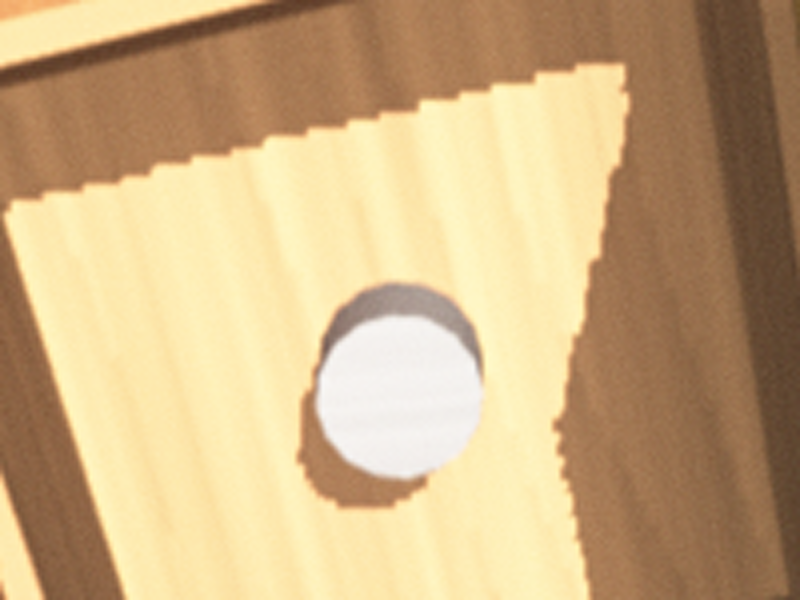

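View pics/t12c.png

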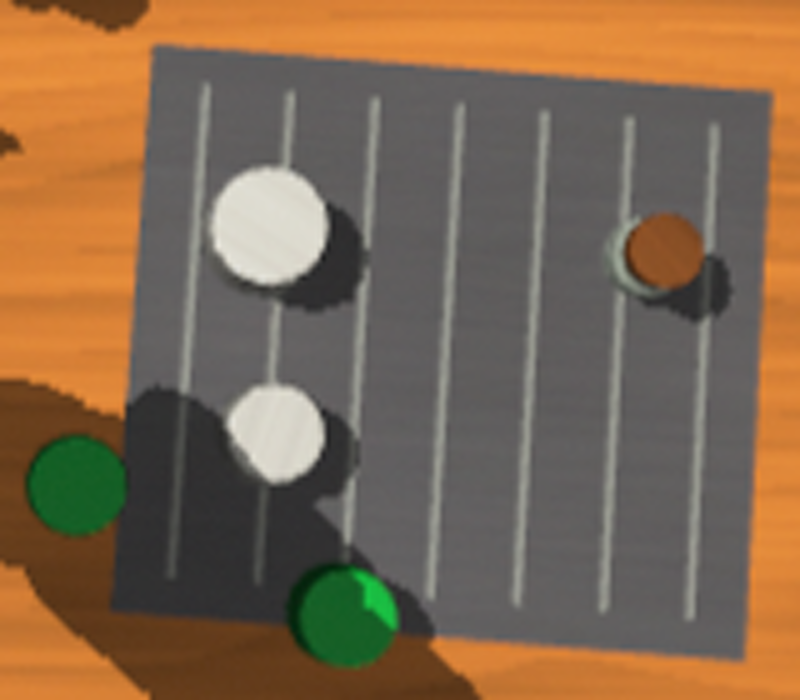

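cup44 nests upright at the predicted spot, and cup54 and cup64 haven't moved. Next is cup54, with the tool turned 15° to clear the green cup.

send_rows:
  increments:
    - {"delta_pos": [0, 0, 0], "rot": [0, 0, 0.13], "jaw": 0.1}
    - {"delta_pos": [0, 0, 0], "rot": [0, 0, 0.13], "jaw": 0.1}
    - {"delta_pos": [3.4, 43.2, 0], "rot": [0, 0, 0], "jaw": 0.1}
    - {"delta_pos": [3.4, 43.2, 0], "rot": [0, 0, 0], "jaw": 0.1}
    - {"delta_pos": [3.4, 43.2, 0], "rot": [0, 0, 0], "jaw": 0.1}
    - {"delta_pos": [3.4, 43.2, 0], "rot": [0, 0, 0], "jaw": 0.1}
    - {"delta_pos": [3.4, 43.2, 0], "rot": [0, 0, 0], "jaw": 0.1}
    - {"delta_pos": [3.4, 43.2, 0], "rot": [0, 0, 0], "jaw": 0.1}
    - {"delta_pos": [3.4, 43.2, 0], "rot": [0, 0, 0], "jaw": 0.1}
    - {"delta_pos": [3.4, 43.2, 0], "rot": [0, 0, 0], "jaw": 0.1}
    - {"delta_pos": [0, 0, 0], "rot": [0, 0, 0], "jaw": 0.1}
    - {"delta_pos": [0, 0, 0], "rot": [0, 0, 0], "jaw": 0.1}

```text
time_s: 26.68
eef_pos: [0.4966, -0.1253, 0.2016]
tool_rot: [-0.001, 0.992, -0.13, -0.001]
wrist_force: [0.2, 0.2, -0.4]
gripper_width: 0.0767
```

```bash
python3 - <<'E'
from h import *
snap('wrist','w13.png')
go(.4969,-.1259,.036,-.26)
print(w2px('w13.png',[.4969,-.1259,.045]))
E
```

```text
at [ 0.4968 -0.1249  0.2018] yaw -14.8 tilt [-0.002  0.002 -1.   ] rot [-0.001  0.002  0.001] delta(after rot) mm [  0.4   0.9 165.8] now-frame [  0.7   1.1 165.8]
[281.74365943 199.78031418]
```

View pics/w13.png

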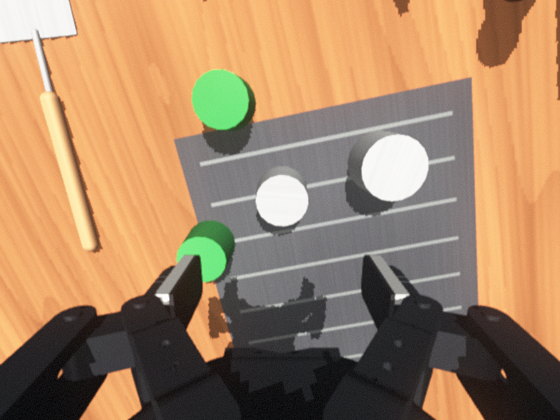

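send_rows:
  increments:
    - {"delta_pos": [0.4, 0.2, 50], "rot": [-0.001, 0.002, 0], "jaw": 0.1}
    - {"delta_pos": [0, 0, 50], "rot": [0, 0, 0], "jaw": 0.1}
    - {"delta_pos": [0, 0, 36], "rot": [0, 0, 0], "jaw": 0.1}
    - {"delta_pos": [0, 0, 20], "rot": [0, 0, 0], "jaw": 0.1}
    - {"delta_pos": [0, 0, 14], "rot": [0, 0, 0], "jaw": 0.1}
    - {"delta_pos": [0, 0, 0], "rot": [0, 0, 0], "jaw": 0.1}
    - {"delta_pos": [0, 0, 0], "rot": [0, 0, 0], "jaw": 0.1}
    - {"delta_pos": [0, 0, 0], "rot": [0, 0, 0], "jaw": 1}
    - {"delta_pos": [0, 0, 0], "rot": [0, 0, 0], "jaw": 1}
    - {"delta_pos": [0, 0, 0], "rot": [0, 0, 0], "jaw": 1}
    - {"delta_pos": [0, 0, 0], "rot": [0, 0, 0], "jaw": 1}

```text
time_s: 28.1
eef_pos: [0.4976, -0.1263, 0.0335]
tool_rot: [0.0, 0.992, -0.13, 0.001]
wrist_force: [-3.4, 1.8, 18.0]
gripper_width: 0.0493
```

```bash
python3 - <<'E'
from h import *
go(.5595,.215,.175,-.26)
E
```

```text
at [ 0.4976 -0.1263  0.0335] yaw -14.9 tilt [ 0.002 -0.001 -1.   ] rot [ 0.    -0.002 -0.   ] delta(after rot) mm [ -27.9 -345.8 -141.5] now-frame [ -27.7 -345.7 -141.7]
```

send_rows:
  increments:
    - {"delta_pos": [0, 0, -15], "rot": [0, 0, 0], "jaw": 1}
    - {"delta_pos": [0, 0, -35], "rot": [0, 0, 0], "jaw": 1}
    - {"delta_pos": [0, 0, -45], "rot": [0, 0, 0], "jaw": 1}
    - {"delta_pos": [0, 0, -45], "rot": [0, -0.002, 0], "jaw": 1}
    - {"delta_pos": [-3.5, -43.2, 0], "rot": [0, 0, 0], "jaw": 1}
    - {"delta_pos": [-3.5, -43.2, 0], "rot": [0, 0, 0], "jaw": 1}
    - {"delta_pos": [-3.5, -43.2, 0], "rot": [0, 0, 0], "jaw": 1}
    - {"delta_pos": [-3.5, -43.2, 0], "rot": [0, 0, 0], "jaw": 1}
    - {"delta_pos": [-3.5, -43.2, 0], "rot": [0, 0, 0], "jaw": 1}
    - {"delta_pos": [-3.5, -43.2, 0], "rot": [0, 0, 0], "jaw": 1}
    - {"delta_pos": [-3.5, -43.2, 0], "rot": [0, 0, 0], "jaw": 1}
    - {"delta_pos": [-3.5, -43.2, 0], "rot": [0, 0, 0], "jaw": 1}
    - {"delta_pos": [0, 0, 0], "rot": [0, 0, -0.13], "jaw": 1}
    - {"delta_pos": [0, 0, 0], "rot": [0, 0, -0.13], "jaw": 1}
    - {"delta_pos": [0, 0, 0], "rot": [0, 0, 0], "jaw": 1}
    - {"delta_pos": [0, 0, 0], "rot": [0, 0, 0], "jaw": 1}

```text
time_s: 30.1
eef_pos: [0.559, 0.2148, 0.1728]
tool_rot: [-0.0, 1.0, -0.002, -0.0]
wrist_force: [0.2, 0.6, -1.5]
gripper_width: 0.0491
```

```bash
python3 - <<'E'
from h import *
go(.5595,.2150,.0415)
snap('wrist','w14.png')
p,Rm=tool()
for z in [-15,-10,-5,0,5,10]: print(z,w2px('w14.png',p+Rm@[0,0,z/1e3]).round(1))
E
```

```text
at [0.559  0.2148 0.1728] yaw -0.2 tilt [-0.001  0.    -1.   ] rot [-0.     0.001 -0.003] delta(after rot) mm [  0.5  -0.2 131.3] now-frame [  0.6  -0.2 131.3]
-15 [280.7 306.5]
-10 [280.7 299.3]
-5 [280.7 292.6]
0 [280.7 286.4]
5 [280.8 280.6]
10 [280.8 275.3]
```

View pics/w14.png

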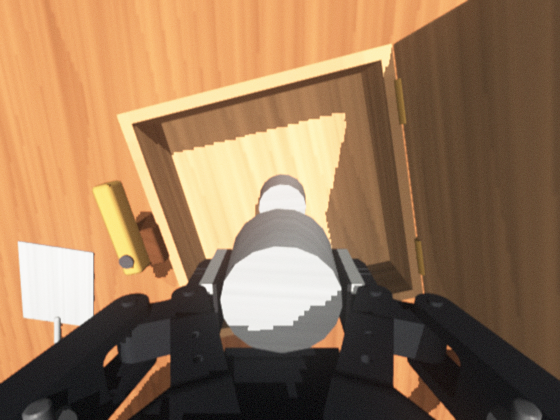

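send_rows:
  increments:
    - {"delta_pos": [0.5, -0.2, 40], "rot": [0, 0, -0.003], "jaw": 1}
    - {"delta_pos": [0, 0, 35], "rot": [0, 0, 0], "jaw": 1}
    - {"delta_pos": [0, 0, 15], "rot": [0, 0, 0], "jaw": 1}
    - {"delta_pos": [0, 0, 10], "rot": [0, 0, 0], "jaw": 1}
    - {"delta_pos": [0, 0, 10], "rot": [0, 0, 0], "jaw": 1}
    - {"delta_pos": [0, 0, 7], "rot": [0, 0, 0], "jaw": 1}
    - {"delta_pos": [0, 0, 3], "rot": [0, 0, 0], "jaw": 1}
    - {"delta_pos": [0, 0, 0], "rot": [0, 0, 0], "jaw": 1}
    - {"delta_pos": [0, 0, 0], "rot": [0, 0, 0], "jaw": 1}

```text
time_s: 31.28
eef_pos: [0.5595, 0.2153, 0.0527]
tool_rot: [-0.0, 1.0, 0.001, -0.0]
wrist_force: [0.3, 0.6, -0.1]
gripper_width: 0.0487
```

```bash
python3 - <<'E'
from h import *
go(.5595,.2150,.0415)
snap('wrist','w15.png')
E
```

```text
at [0.5595 0.2153 0.0527] yaw 0.2 tilt [-0.001  0.    -1.   ] rot [-0.     0.001  0.003] delta(after rot) mm [ 0.   0.3 11.2] now-frame [ 0.1  0.3 11.2]
```

View pics/w15.png

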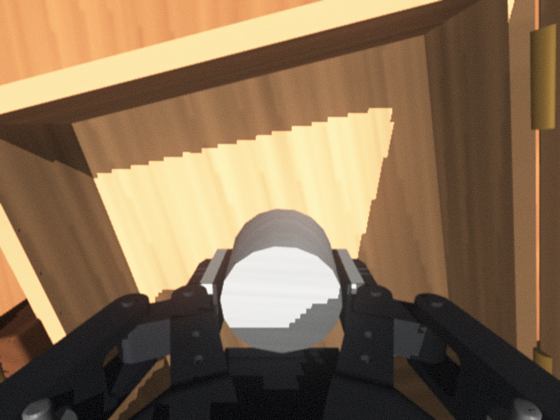

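send_rows:
  increments:
    - {"delta_pos": [0, 0, 3], "rot": [0, 0, 0], "jaw": 1}
    - {"delta_pos": [0, 0, 2], "rot": [0, 0, 0], "jaw": 1}
    - {"delta_pos": [0, 0, 0], "rot": [0, 0, 0], "jaw": 1}

```text
time_s: 31.7
eef_pos: [0.5591, 0.2151, 0.0471]
tool_rot: [0.0, 1.0, 0.001, -0.001]
wrist_force: [-0.7, 0.2, -1.6]
gripper_width: 0.0492
```

send_rows:
  increments:
    - {"delta_pos": [0, 0, 2], "rot": [0, 0, 0], "jaw": 1}
    - {"delta_pos": [0, 0, 1], "rot": [0, 0, 0], "jaw": 1}
    - {"delta_pos": [0, 0, 0], "rot": [0, 0, 0], "jaw": 1}

```text
time_s: 32.08
eef_pos: [0.5592, 0.2152, 0.0443]
tool_rot: [-0.0, 1.0, 0.001, -0.001]
wrist_force: [0.4, 0.5, -0.8]
gripper_width: 0.049
```

send_rows:
  increments:
    - {"delta_pos": [0, 0, 2], "rot": [0, 0, 0], "jaw": 1}
    - {"delta_pos": [0, 0, 0], "rot": [0, 0, 0], "jaw": 1}

```text
time_s: 32.33
eef_pos: [0.5592, 0.2152, 0.0422]
tool_rot: [0.0, 1.0, 0.001, -0.001]
wrist_force: [0.5, 0.6, -0.2]
gripper_width: 0.0493
```

send_rows:
  increments:
    - {"delta_pos": [0, 0, 1], "rot": [0, 0, 0], "jaw": 1}
    - {"delta_pos": [0, 0, 0], "rot": [0, 0, 0], "jaw": 0.3}
    - {"delta_pos": [0, 0, 0], "rot": [0, 0, 0], "jaw": 0.05}
    - {"delta_pos": [0, 0, 0], "rot": [0, 0, 0], "jaw": 0.0}
    - {"delta_pos": [0, 0, 0], "rot": [0, 0, 0], "jaw": 0}
    - {"delta_pos": [0, 0, -30], "rot": [0, 0, 0], "jaw": 0}
    - {"delta_pos": [0, 0, -45], "rot": [0, 0, 0], "jaw": 0}
    - {"delta_pos": [0, 0, -45], "rot": [0, 0, 0], "jaw": 0}
    - {"delta_pos": [0, 0, -40], "rot": [0, 0, 0], "jaw": 0}
    - {"delta_pos": [0, 0, 0], "rot": [0, 0, 0], "jaw": 0}

```text
time_s: 33.58
eef_pos: [0.5607, 0.2157, 0.2044]
tool_rot: [-0.001, 1.0, 0.001, 0.002]
wrist_force: [-0.4, 0.3, -0.4]
gripper_width: 0.0856
```

```bash
python3 - <<'E'
from h import *
snap('wrist','w16.png'); snap('top','t16.png')
go(.6011,-.1220,.2)
print(w2px('w16.png',[.5594,.2155,.053]))
crop('t16.png','t16c.png',270,165,430,305,5)
crop('w16.png','w16c.png',180,100,380,250,4)
E
```

```text
at [0.5594 0.215  0.2013] yaw 0.2 tilt [-0.001 -0.    -1.   ] rot [0.    0.001 0.003] delta(after rot) mm [ 41.7 337.    1.3] now-frame [ 40.7 337.2   1.3]
[279.14125604 200.92479717]
```

View pics/w16c.png

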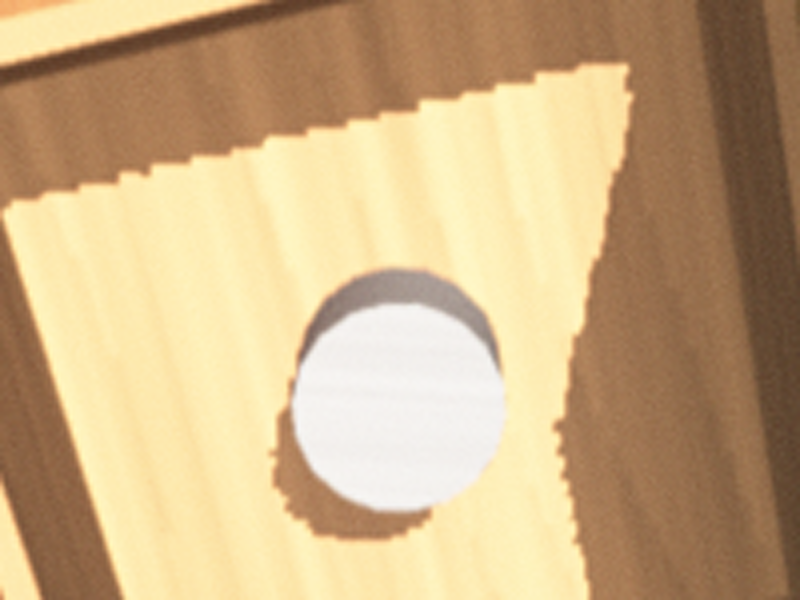

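View pics/t16c.png

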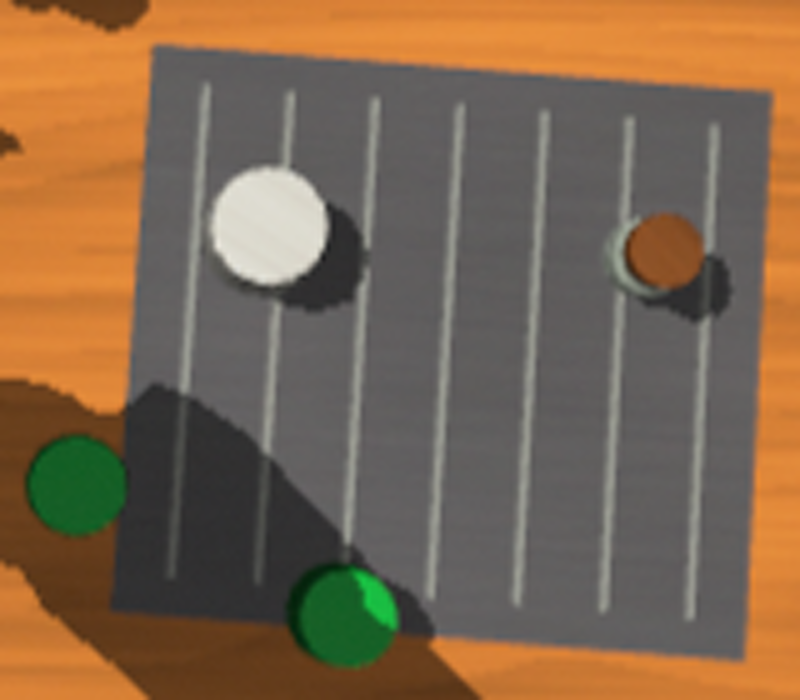

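cup54 is nested at the predicted spot. cup64 hasn't moved, so it's next.

send_rows:
  increments:
    - {"delta_pos": [5.2, 42.1, 0], "rot": [0, 0, 0.003], "jaw": 0}
    - {"delta_pos": [5.2, 42.1, 0], "rot": [0, 0, 0], "jaw": 0}
    - {"delta_pos": [5.2, 42.1, 0], "rot": [0, 0, 0], "jaw": 0}
    - {"delta_pos": [5.2, 42.1, 0], "rot": [0, 0, 0], "jaw": 0}
    - {"delta_pos": [5.2, 42.1, 0], "rot": [0, 0, 0], "jaw": 0}
    - {"delta_pos": [5.2, 42.1, 0], "rot": [0, 0, 0], "jaw": 0}
    - {"delta_pos": [5.2, 42.1, 0], "rot": [0, 0, 0], "jaw": 0}
    - {"delta_pos": [5.2, 42.1, 0], "rot": [0, 0, 0], "jaw": 0}
    - {"delta_pos": [0, 0, 0], "rot": [0, 0, 0], "jaw": 0}
    - {"delta_pos": [0, 0, 0], "rot": [0, 0, 0], "jaw": 0}

```text
time_s: 34.92
eef_pos: [0.6007, -0.121, 0.2002]
tool_rot: [-0.0, 1.0, 0.0, -0.001]
wrist_force: [-1.1, 1.3, -0.3]
gripper_width: 0.0855
```

```bash
python3 - <<'E'
from h import *
snap('wrist','w17.png')
go(.6011,-.1220,.037)
print(w2px('w17.png',[.6011,-.122,.05]))
E
```

```text
at [ 0.6009 -0.1205  0.2005] yaw 0.1 tilt [-0.002  0.001 -1.   ] rot [-0.001  0.002  0.001] delta(after rot) mm [  0.2   1.5 163.5] now-frame [  0.6   1.7 163.5]
[281.93790913 201.93939001]
```

View pics/w17.png

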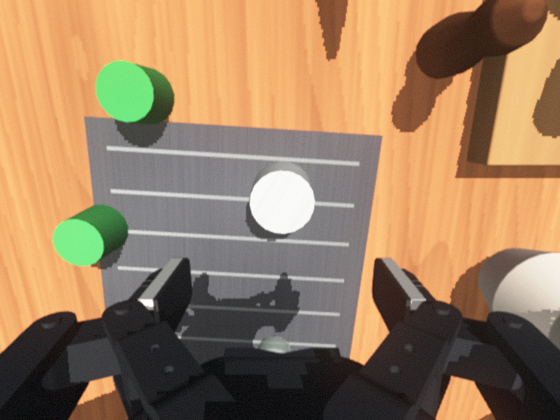

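send_rows:
  increments:
    - {"delta_pos": [0.4, 0.8, 50], "rot": [-0.001, 0.002, 0], "jaw": 0}
    - {"delta_pos": [0, 0, 50], "rot": [0, 0, 0], "jaw": 0}
    - {"delta_pos": [0, 0, 33], "rot": [0, 0, 0], "jaw": 0}
    - {"delta_pos": [0, 0, 18], "rot": [0, 0, 0], "jaw": 0}
    - {"delta_pos": [0, 0, 14], "rot": [0, 0, 0], "jaw": 0}
    - {"delta_pos": [0, 0, 0], "rot": [0, 0, 0], "jaw": 0}
    - {"delta_pos": [0, 0, 0], "rot": [0, 0, 0], "jaw": 0}
    - {"delta_pos": [0, 0, 0], "rot": [0, 0, 0], "jaw": 1}
    - {"delta_pos": [0, 0, 0], "rot": [0, 0, 0], "jaw": 1}
    - {"delta_pos": [0, 0, 0], "rot": [0, 0, 0], "jaw": 1}
    - {"delta_pos": [0, 0, 0], "rot": [0, 0, 0], "jaw": 1}

```text
time_s: 36.35
eef_pos: [0.6021, -0.1227, 0.0376]
tool_rot: [0.001, 1.0, -0.0, 0.001]
wrist_force: [-4.0, 0.7, 16.0]
gripper_width: 0.0589
```

```bash
python3 - <<'E'
from h import *
go(.5595,.2153,.175)
E
```

```text
at [ 0.6021 -0.1227  0.0376] yaw -0.0 tilt [ 0.002 -0.001 -1.   ] rot [ 0.001 -0.002 -0.   ] delta(after rot) mm [ -42.6 -338.  -137.4] now-frame [ -42.4 -337.8 -138. ]
```

send_rows:
  increments:
    - {"delta_pos": [0, 0, -15], "rot": [0, 0, 0], "jaw": 1}
    - {"delta_pos": [0, 0, -35], "rot": [0, 0, 0], "jaw": 1}
    - {"delta_pos": [0, 0, -45], "rot": [0, 0, 0], "jaw": 1}
    - {"delta_pos": [0, 0, -45], "rot": [0.001, -0.002, 0], "jaw": 1}
    - {"delta_pos": [-5.3, -42.3, 0], "rot": [0, 0, 0], "jaw": 1}
    - {"delta_pos": [-5.3, -42.3, 0], "rot": [0, 0, 0], "jaw": 1}
    - {"delta_pos": [-5.3, -42.3, 0], "rot": [0, 0, 0], "jaw": 1}
    - {"delta_pos": [-5.3, -42.3, 0], "rot": [0, 0, 0], "jaw": 1}
    - {"delta_pos": [-5.3, -42.3, 0], "rot": [0, 0, 0], "jaw": 1}
    - {"delta_pos": [-5.3, -42.3, 0], "rot": [0, 0, 0], "jaw": 1}
    - {"delta_pos": [-5.3, -42.3, 0], "rot": [0, 0, 0], "jaw": 1}
    - {"delta_pos": [-5.3, -42.0, 0], "rot": [0, 0, 0], "jaw": 1}
    - {"delta_pos": [0, 0, 0], "rot": [0, 0, 0], "jaw": 1}
    - {"delta_pos": [0, 0, 0], "rot": [0, 0, 0], "jaw": 1}
    - {"delta_pos": [0, 0, 0], "rot": [0, 0, 0], "jaw": 1}

```text
time_s: 38.22
eef_pos: [0.5594, 0.2146, 0.1767]
tool_rot: [0.0, 1.0, -0.001, -0.0]
wrist_force: [0.3, -0.2, -1.4]
gripper_width: 0.0587
```

```bash
python3 - <<'E'
from h import *
go(.5595,.2150,.0456)
snap('wrist','w18.png')
p,Rm=tool()
for z in [-15,-10,-5,0,5,10]: print(z,w2px('w18.png',p+Rm@[0,0,z/1e3]).round(1))
E
```

```text
at [0.5594 0.2146 0.1767] yaw -0.1 tilt [-0.001 -0.    -1.   ] rot [ 0.     0.001 -0.001] delta(after rot) mm [ 1.000e-01 -4.000e-01  1.311e+02] now-frame [  0.2  -0.5 131.1]
-15 [280.6 306.4]
-10 [280.7 299.2]
-5 [280.7 292.5]
0 [280.7 286.3]
5 [280.7 280.6]
10 [280.7 275.2]
```

View pics/w18.png

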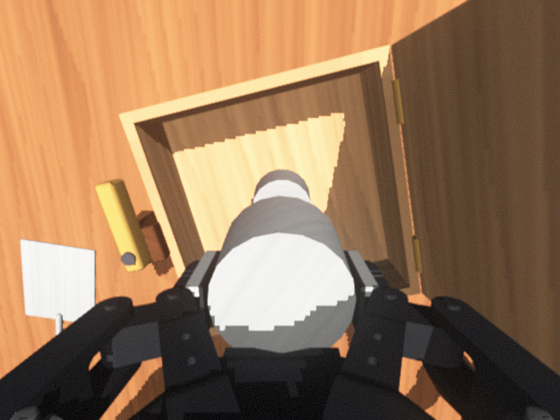

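send_rows:
  increments:
    - {"delta_pos": [0.2, -0.2, 40], "rot": [0, 0, 0], "jaw": 1}
    - {"delta_pos": [0, 0, 35], "rot": [0, 0, 0], "jaw": 1}
    - {"delta_pos": [0, 0, 15], "rot": [0, 0, 0], "jaw": 1}
    - {"delta_pos": [0, 0, 10], "rot": [0, 0, 0], "jaw": 1}
    - {"delta_pos": [0, 0, 10], "rot": [0, 0, 0], "jaw": 1}
    - {"delta_pos": [0, 0, 8], "rot": [0, 0, 0], "jaw": 1}
    - {"delta_pos": [0, 0, 4], "rot": [0, 0, 0], "jaw": 1}
    - {"delta_pos": [0, 0, 0], "rot": [0, 0, 0], "jaw": 1}
    - {"delta_pos": [0, 0, 0], "rot": [0, 0, 0], "jaw": 1}

```text
time_s: 39.4
eef_pos: [0.5593, 0.2161, 0.0547]
tool_rot: [-0.0, 1.0, 0.0, -0.0]
wrist_force: [-1.3, -0.3, -0.8]
gripper_width: 0.0586
```

send_rows:
  increments:
    - {"delta_pos": [0, 0, 3], "rot": [0, 0, 0], "jaw": 1}
    - {"delta_pos": [0, 0, 2], "rot": [0, 0, 0], "jaw": 1}
    - {"delta_pos": [0, 0, 0], "rot": [0, 0, 0], "jaw": 1}

```text
time_s: 39.78
eef_pos: [0.559, 0.2159, 0.0492]
tool_rot: [0.0, 1.0, 0.0, -0.001]
wrist_force: [-0.4, 0.4, -0.2]
gripper_width: 0.0588
```

send_rows:
  increments:
    - {"delta_pos": [0, 0, 2], "rot": [0, 0, 0], "jaw": 1}
    - {"delta_pos": [0, 0, 1], "rot": [0, 0, 0], "jaw": 1}
    - {"delta_pos": [0, 0, 0], "rot": [0, 0, 0], "jaw": 1}

```text
time_s: 40.15
eef_pos: [0.5591, 0.2159, 0.0462]
tool_rot: [0.0, 1.0, 0.0, -0.001]
wrist_force: [1.0, 0.6, -0.3]
gripper_width: 0.0586
```

send_rows:
  increments:
    - {"delta_pos": [0, 0, 0.5], "rot": [0, 0, 0], "jaw": 1}
    - {"delta_pos": [0, 0, 0], "rot": [0, 0, 0], "jaw": 0.2}
    - {"delta_pos": [0, 0, 0], "rot": [0, 0, 0], "jaw": 0}
    - {"delta_pos": [0, 0, 0], "rot": [0, 0, 0], "jaw": 0}
    - {"delta_pos": [0, 0, 0], "rot": [0, 0, 0], "jaw": 0}
    - {"delta_pos": [0, 0, -30], "rot": [0, 0, 0], "jaw": 0}
    - {"delta_pos": [0, 0, -45], "rot": [0, 0, 0], "jaw": 0}
    - {"delta_pos": [0, 0, -45], "rot": [0, 0, 0], "jaw": 0.3}
    - {"delta_pos": [0, 0, -40], "rot": [0, 0, 0], "jaw": 0.6}
    - {"delta_pos": [0, 0, 0], "rot": [0, 0, 0], "jaw": 1}

```text
time_s: 41.4
eef_pos: [0.5605, 0.2165, 0.2089]
tool_rot: [-0.001, 1.0, -0.0, 0.002]
wrist_force: [-0.5, 0.7, -0.2]
gripper_width: 0.0321
```

```bash
python3 - <<'E'
from h import *
snap('wrist','w19.png'); snap('scene','s19.png')
go(.559,.2153,.4)
print(w2px('w19.png',[.5594,.2155,.058]))
crop('s19.png','s19c.png',260,100,460,250,4)
crop('w19.png','w19c.png',180,100,380,250,4)
E
```

```text
at [0.5593 0.2158 0.2058] yaw -0.0 tilt [-0.001  0.    -1.   ] rot [-0.     0.001 -0.   ] delta(after rot) mm [  -0.3    0.5 -194.2] now-frame [  -0.5    0.5 -194.2]
[279.2797491  201.85666451]
```

View pics/w19c.png

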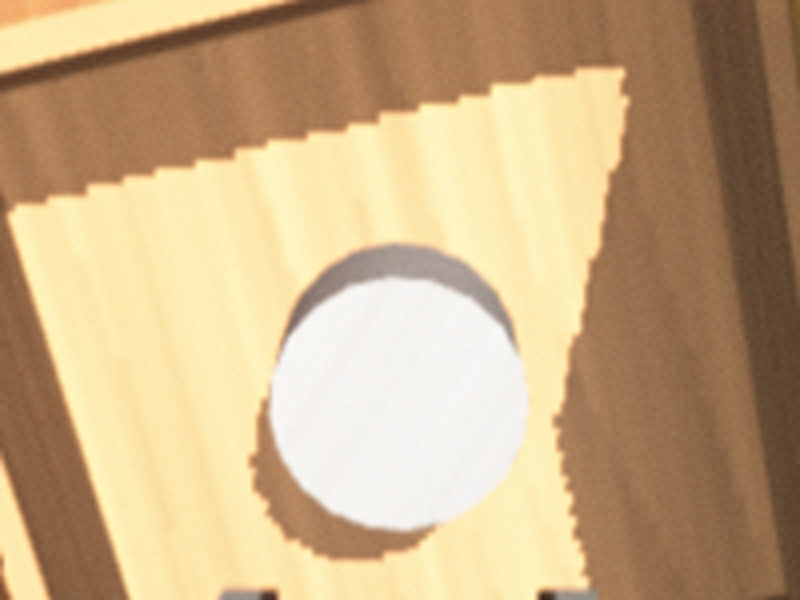

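View pics/s19c.png

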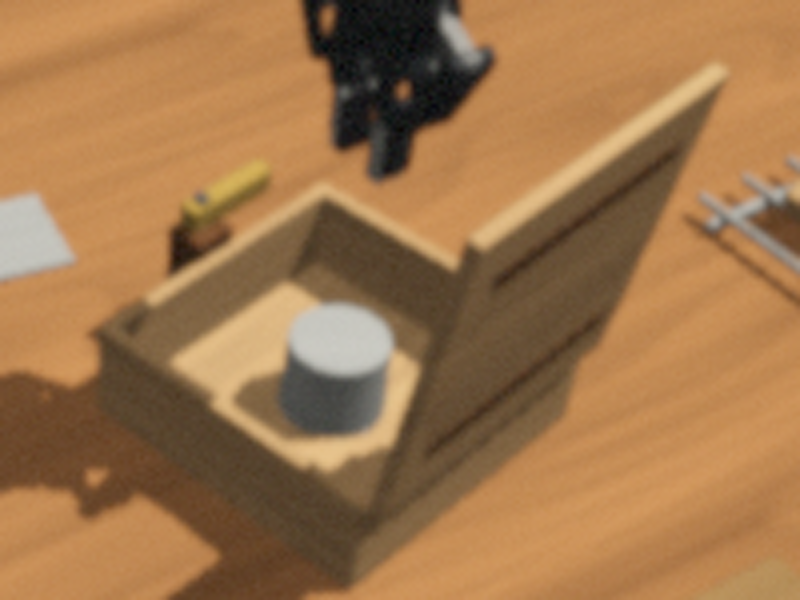

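The nest stands upright: cup64's centre is at (279.6, 200.4) in the wrist view against (279.3, 201.9) predicted. Now the lid: rise, turn the tool so its thin side faces the lid, and go over behind it.

send_rows:
  increments:
    - {"delta_pos": [0, 0, -20], "rot": [0, 0, 0.168], "jaw": 1}
    - {"delta_pos": [0, 0, -20], "rot": [0, 0, 0.168], "jaw": 1}
    - {"delta_pos": [0, 0, -20], "rot": [0, 0, 0.168], "jaw": 1}
    - {"delta_pos": [0, 0, -20], "rot": [0, 0, 0.168], "jaw": 1}
    - {"delta_pos": [0, 0, -20], "rot": [0, 0, 0.168], "jaw": 1}
    - {"delta_pos": [0, 0, -20], "rot": [0, 0, 0.168], "jaw": 1}
    - {"delta_pos": [0, 0, -20], "rot": [0, 0, 0.168], "jaw": 1}
    - {"delta_pos": [0, 0, -20], "rot": [0, 0, 0.168], "jaw": 1}
    - {"delta_pos": [0, 0, 0], "rot": [0, 0, 0], "jaw": 1}
    - {"delta_pos": [0, 0, 0], "rot": [0, 0, 0], "jaw": 1}

```text
time_s: 42.75
eef_pos: [0.5592, 0.2159, 0.3644]
tool_rot: [0.001, 0.784, -0.621, -0.001]
wrist_force: [0.2, -0.0, -0.3]
gripper_width: -0.0001
```

```bash
cat >>h.py <<'E'
CX=np.array([.974,.225]);CY=np.array([-.225,.974]);C0=np.array([.5605,.2155])
def case(x,y): return C0+CX*x+CY*y
E
python3 - <<'E'
from h import *
a=-np.radians(77); print(case(.165,0)); go(*case(.165,0),.36,a)
print(ctrl.sense()['joints'].round(2))
snap('top','t20.png'); snap('wrist','w20.png')
E
```

```text
[0.72121  0.252625]
at [0.5592 0.2159 0.3644] yaw -76.8 tilt [-0.003 -0.001 -1.   ] rot [ 0.003 -0.     0.003] delta(after rot) mm [   0.7 -166.1    4.4] now-frame [   1.1 -166.1    3.8]
[-0.43  0.39 -0.05  1.52  0.02  1.23 -1.82]
```

View pics/w20.png

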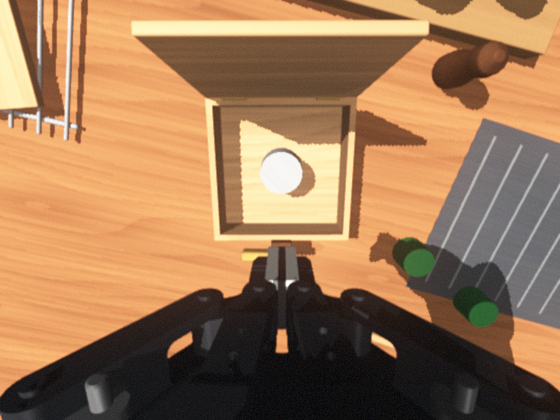

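The wrist view looks square onto the case: nest at (281,171), lid edge band at rows 23–37, brass wing at (255,254). I'll measure the lid edge.

```bash
python3 - <<'E'
from h import *
for v,z in [(37,.258),(23,.256)]:
    for u in (133,428):
        P=px2w('w20.png',u,v,z); d=P[:2]-C0; print(v,P.round(3),'case',(d@CX).round(4),(d@CY).round(4))
for u,v in [(206,100),(356,96),(215,240),(349,239)]:
    P=px2w('w20.png',u,v,.064); d=P[:2]-C0; print(P.round(3),'case',(d@CX).round(4),(d@CY).round(4))
E
```

```text
37 [0.657 0.338 0.258] case 0.1216 0.0977
37 [0.701 0.149 0.258] case 0.1221 -0.0964
23 [0.666 0.34  0.256] case 0.1303 0.0975
23 [0.71  0.151 0.256] case 0.1308 -0.0962
[0.631 0.332 0.064] case 0.0948 0.0974
[0.68  0.144 0.064] case 0.1001 -0.0963
[0.442 0.288 0.064] case -0.0992 0.097
[0.488 0.096 0.064] case -0.0973 -0.0998
```

send_rows:
  increments:
    - {"delta_pos": [0.7, -33, 0], "rot": [0.003, 0, 0.003], "jaw": 1}
    - {"delta_pos": [0, -33, 0], "rot": [0, 0, 0], "jaw": 1}
    - {"delta_pos": [0, -33, 0], "rot": [0, 0, 0], "jaw": 1}
    - {"delta_pos": [0, -33, 0], "rot": [0, 0, 0], "jaw": 1}
    - {"delta_pos": [0, -34, 0], "rot": [0, 0, 0], "jaw": 1}
    - {"delta_pos": [0, 0, 30], "rot": [0, 0, 0], "jaw": 1}
    - {"delta_pos": [0, 0, 30], "rot": [0, 0, 0], "jaw": 1}
    - {"delta_pos": [0, 0, 0], "rot": [0, 0, 0], "jaw": 1}
    - {"delta_pos": [0, 0, 0], "rot": [0, 0, 0], "jaw": 1}

```text
time_s: 43.98
eef_pos: [0.722, 0.2522, 0.3071]
tool_rot: [-0.001, 0.782, -0.624, 0.001]
wrist_force: [-0.1, -1.3, 0.4]
gripper_width: 0.0
```

```bash
python3 - <<'E'
from h import *
go(*case(.165,0),.243,-np.radians(77))
snap('scene','s21.png'); print(ctrl.sense()['wrist_force'])
E
```

```text
at [0.722  0.2522 0.3071] yaw -77.2 tilt [ 0.003  0.001 -1.   ] rot [-0.003  0.001 -0.003] delta(after rot) mm [-0.6  0.6 64.1] now-frame [-0.5  0.8 64.1]
[-0.08072557  0.79064986  0.27548517]
```

View pics/s21.png

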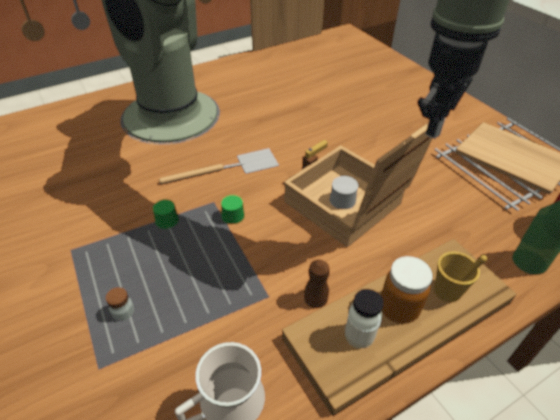

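send_rows:
  increments:
    - {"delta_pos": [-0.5, 0.6, 30], "rot": [-0.003, 0, -0.003], "jaw": 1}
    - {"delta_pos": [0, 0, 25], "rot": [0, 0, 0], "jaw": 1}
    - {"delta_pos": [0, 0, 6], "rot": [0, 0, 0], "jaw": 1}
    - {"delta_pos": [0, 8, 0], "rot": [0, 0, 0], "jaw": 1}
    - {"delta_pos": [0, 10, 0], "rot": [0, 0, 0], "jaw": 1}
    - {"delta_pos": [0, 10, 0], "rot": [0, 0, 0], "jaw": 1}
    - {"delta_pos": [0, 10, 0], "rot": [0, 0, 0], "jaw": 1}
    - {"delta_pos": [0, 8, 0], "rot": [0, 0, 0], "jaw": 1}
    - {"delta_pos": [0, 0, 0], "rot": [0, 0, 0], "jaw": 1}

```text
time_s: 45.15
eef_pos: [0.6756, 0.2422, 0.2461]
tool_rot: [0.0, 0.783, -0.623, -0.0]
wrist_force: [-1.2, 0.5, 6.8]
gripper_width: -0.0004
```

```bash
python3 - <<'E'
from h import *
go(*case(.119,0),.246,-np.radians(77))
snap('scene','s22.png'); snap('wrist','w22.png');print(ctrl.sense()['wrist_force'])
E
```

```text
at [0.6756 0.2422 0.2461] yaw -77.0 tilt [-0.001  0.    -1.   ] rot [ 0.  0. -0.] delta(after rot) mm [ 0.1 -0.8  0.1] now-frame [ 0.1 -0.8  0.1]
[-1.74239809 -0.36610573  7.68621956]
```

View pics/s22.png

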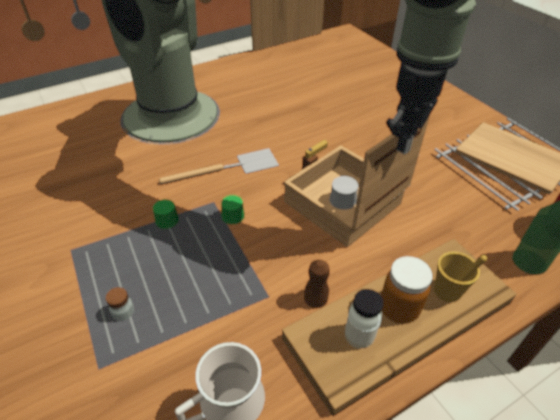

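View pics/w22.png

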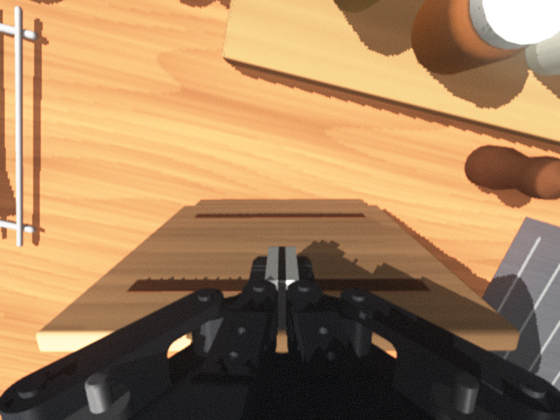

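The lid is near upright with the fingers behind it. I'll continue along the arc.

send_rows:
  increments:
    - {"delta_pos": [0, 14, 0.5], "rot": [0, 0, 0], "jaw": 1}
    - {"delta_pos": [0, 14, 1], "rot": [0, 0, 0], "jaw": 1}
    - {"delta_pos": [0, 13, 2], "rot": [0, 0, 0], "jaw": 1}
    - {"delta_pos": [0, 13.5, 3.5], "rot": [0, 0, 0], "jaw": 1}
    - {"delta_pos": [0, 13, 4.5], "rot": [0, 0, 0], "jaw": 1}
    - {"delta_pos": [0, 13, 5.5], "rot": [0, 0, 0], "jaw": 1}
    - {"delta_pos": [0, 0, 0], "rot": [0, 0, 0], "jaw": 1}

```text
time_s: 46.12
eef_pos: [0.5968, 0.2239, 0.2283]
tool_rot: [0.001, 0.783, -0.622, -0.001]
wrist_force: [0.5, -0.0, -0.4]
gripper_width: -0.0001
```

```bash
python3 - <<'E'
from h import *
go(*case(.0377,0),.2326,-np.radians(77))
snap('scene','s23.png');print(ctrl.sense()['wrist_force'])
E
```

```text
at [0.5968 0.2239 0.2283] yaw -77.0 tilt [-0.002 -0.    -1.   ] rot [0.002 0.    0.   ] delta(after rot) mm [ 0.1 -0.4 -4.3] now-frame [ 0.1 -0.4 -4.3]
[ 0.54343888  1.93367636 -0.73018305]
```

View pics/s23.png

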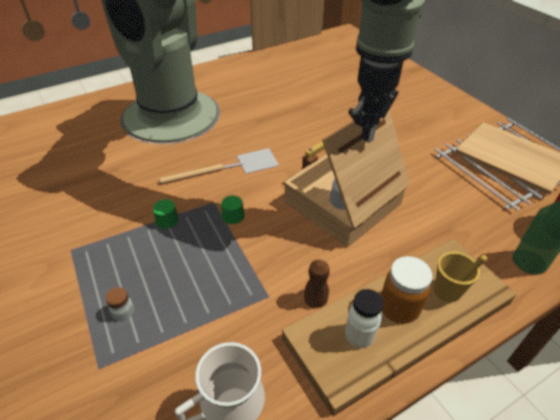

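send_rows:
  increments:
    - {"delta_pos": [0, 12, 5], "rot": [0.002, 0, 0], "jaw": 1}
    - {"delta_pos": [0, 11.5, 6.5], "rot": [0, 0, 0], "jaw": 1}
    - {"delta_pos": [0, 11, 8], "rot": [0, 0, 0], "jaw": 1}
    - {"delta_pos": [0, 10, 9.5], "rot": [0, 0, 0], "jaw": 1}
    - {"delta_pos": [0, 9, 10.5], "rot": [0, 0, 0], "jaw": 1}
    - {"delta_pos": [0, 8.5, 11.5], "rot": [0, 0, 0], "jaw": 1}
    - {"delta_pos": [0, 7, 12], "rot": [0, 0, 0], "jaw": 1}
    - {"delta_pos": [0, 6, 12.5], "rot": [0, 0, 0], "jaw": 1}
    - {"delta_pos": [0, 5, 13], "rot": [0, 0, 0], "jaw": 1}
    - {"delta_pos": [0, 4, 13], "rot": [0, 0, 0], "jaw": 1}
    - {"delta_pos": [0, 2.5, 12], "rot": [0, 0, 0], "jaw": 1}
    - {"delta_pos": [0, 1.5, 8], "rot": [0, 0, 0], "jaw": 1}
    - {"delta_pos": [0, 0, 0], "rot": [0, 0, 0], "jaw": 1}
    - {"delta_pos": [0, 0, 0], "rot": [0, 0, 0], "jaw": 1}

```text
time_s: 47.92
eef_pos: [0.5122, 0.2045, 0.1069]
tool_rot: [-0.001, 0.783, -0.623, 0.0]
wrist_force: [-0.0, 1.2, 0.1]
gripper_width: -0.0002
```

```bash
python3 - <<'E'
from h import *
go(*case(-.051,0),.099,-np.radians(77))
snap('scene','s24.png');snap('wrist','w24.png')
E
```

```text
at [0.5122 0.2045 0.1069] yaw -77.0 tilt [ 0.001  0.001 -1.   ] rot [-0.001  0.    -0.   ] delta(after rot) mm [0.2 1.5 7.9] now-frame [0.2 1.5 7.9]
```

View pics/s24.png

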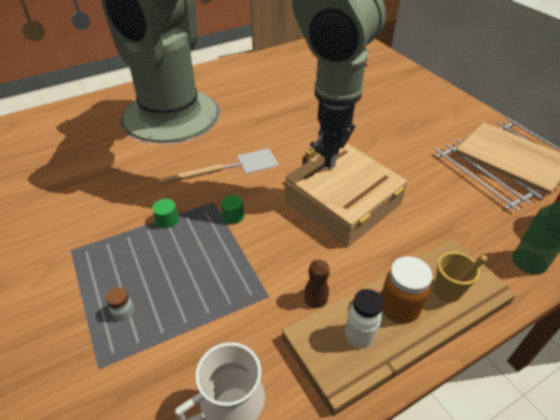

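View pics/w24.png

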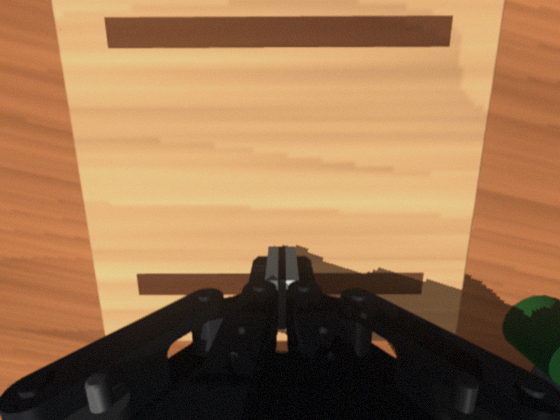

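send_rows:
  increments:
    - {"delta_pos": [0, 0, 4], "rot": [0, 0, 0], "jaw": 1}
    - {"delta_pos": [0, 0, 3], "rot": [0, 0, 0], "jaw": 1}
    - {"delta_pos": [0, 0, 1], "rot": [0, 0, 0], "jaw": 1}
    - {"delta_pos": [0, 0, 0], "rot": [0, 0, 0], "jaw": 1}

```text
time_s: 48.52
eef_pos: [0.512, 0.2045, 0.099]
tool_rot: [-0.0, 0.783, -0.623, 0.0]
wrist_force: [-3.7, -1.0, 11.3]
gripper_width: -0.0002
```

send_rows:
  increments:
    - {"delta_pos": [0, 0, 1], "rot": [0, 0, 0], "jaw": 1}
    - {"delta_pos": [0, 0, 1], "rot": [0, 0, 0], "jaw": 1}
    - {"delta_pos": [0, 0, 0], "rot": [0, 0, 0], "jaw": 1}

```text
time_s: 48.9
eef_pos: [0.5121, 0.2045, 0.0986]
tool_rot: [-0.001, 0.783, -0.623, 0.0]
wrist_force: [-13.8, -5.2, 47.1]
gripper_width: 0.0003
```

The lid is firmly down (tips at about 74 mm, force rising sharply). Backing off.

send_rows:
  increments:
    - {"delta_pos": [0, 0, -10], "rot": [0, 0, 0], "jaw": 1}
    - {"delta_pos": [0, 0, -40], "rot": [0, 0, 0], "jaw": 1}
    - {"delta_pos": [0, 20, -40], "rot": [0, 0, 0], "jaw": 1}
    - {"delta_pos": [0, 40, 0], "rot": [0, 0, 0], "jaw": 1}
    - {"delta_pos": [0, 40, 0], "rot": [0, 0, 0], "jaw": 1}
    - {"delta_pos": [0, 0, 0], "rot": [0, 0, 0], "jaw": 1}
    - {"delta_pos": [0, 0, 0], "rot": [0, 0, 0], "jaw": 1}

```text
time_s: 49.78
eef_pos: [0.415, 0.1822, 0.1868]
tool_rot: [-0.001, 0.783, -0.623, 0.0]
wrist_force: [0.7, 0.9, -0.5]
gripper_width: 0.0003
```

```bash
python3 - <<'E'
from h import *
go(*case(-.15,.04),.12,-np.radians(77)); print(ctrl.sense()['joints'].round(2))
snap('scene','s25.png');snap('wrist','w25.png'); crop('s25.png','s25c.png',260,100,460,250,4)
for a in [(-.112,0,.095),(-.112,.055,.095),(-.057,0,.095)]: print(w2px('w25.png',[*case(*a[:2]),a[2]]).round(0))
E
```

```text
at [0.415  0.1822 0.1868] yaw -77.0 tilt [ 0.001  0.001 -1.   ] rot [-0.002  0.001 -0.   ] delta(after rot) mm [-39.7   0.7  66.8] now-frame [-39.7   0.8  66.8]
[-0.49  0.36 -0.07  2.1   0.04  0.68 -1.93]
[281. 171.]
[201. 171.]
[281.  86.]
```

View pics/s25c.png

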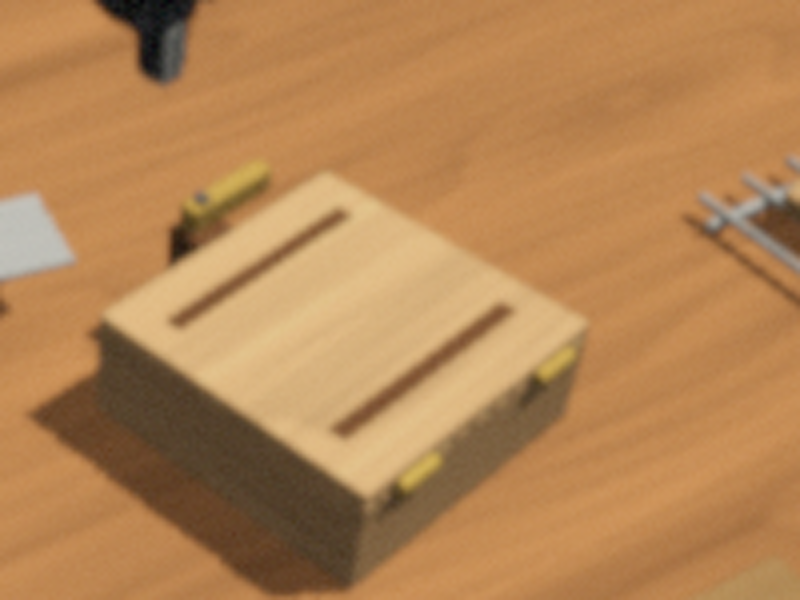

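View pics/w25.png

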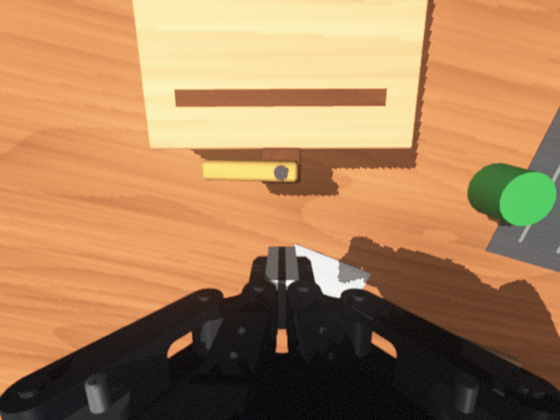

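The lid lies flat. The wing pivot is at (281,172) and its tip at (203,170), so the button is near 0. I'll go in beside the wing at z 0.106 on the robot side.

send_rows:
  increments:
    - {"delta_pos": [-20, 0.5, 20], "rot": [0, 0, 0], "jaw": 1}
    - {"delta_pos": [-20, 0, 30], "rot": [0, 0, 0], "jaw": 1}
    - {"delta_pos": [0, 0, 20], "rot": [0, 0, 0], "jaw": 1}
    - {"delta_pos": [0, 0, 10], "rot": [0, 0, 0], "jaw": 1}
    - {"delta_pos": [0, 0, 0], "rot": [0, 0, 0], "jaw": 1}
    - {"delta_pos": [0, 0, 0], "rot": [0, 0, 0], "jaw": 1}

```text
time_s: 50.62
eef_pos: [0.4056, 0.2209, 0.1072]
tool_rot: [-0.001, 0.782, -0.623, 0.0]
wrist_force: [0.1, 0.7, 0.6]
gripper_width: -0.0005
```

```bash
python3 - <<'E'
from h import *
go(*case(-.130,.04),.106,-np.radians(77))
snap('wrist','w26.png')
E
```

```text
at [0.4056 0.2209 0.1072] yaw -77.0 tilt [ 0.001  0.001 -1.   ] rot [-0.002  0.001 -0.001] delta(after rot) mm [  0.1 -19.8   1.2] now-frame [  0.1 -19.8   1.2]
```

View pics/w26.png

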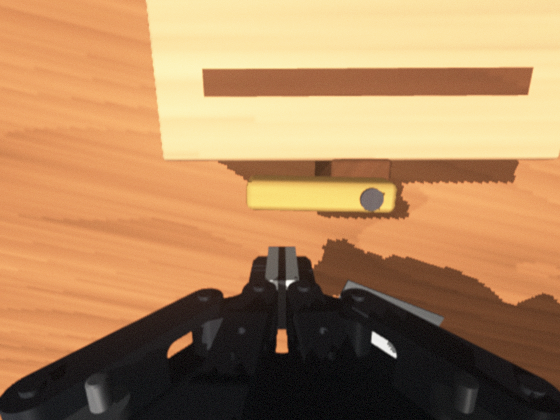

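send_rows:
  increments:
    - {"delta_pos": [0, -10, 1], "rot": [0, 0, 0], "jaw": 1}
    - {"delta_pos": [0, -10, 0], "rot": [0, 0, 0], "jaw": 1}
    - {"delta_pos": [-3.3, -8.7, 0], "rot": [0, 0, 0], "jaw": 1}
    - {"delta_pos": [-3.2, -8.7, 0], "rot": [0, 0, 0], "jaw": 1}
    - {"delta_pos": [1, -8, 0], "rot": [0, 0, 0], "jaw": 1}
    - {"delta_pos": [1.5, -7.5, 0], "rot": [0, 0, 0], "jaw": 1}
    - {"delta_pos": [2.3, -7.2, 0], "rot": [0, 0, 0], "jaw": 1}
    - {"delta_pos": [0, 0, 0], "rot": [0, 0, 0], "jaw": 1}

```text
time_s: 51.68
eef_pos: [0.4639, 0.2358, 0.1056]
tool_rot: [-0.001, 0.782, -0.623, 0.0]
wrist_force: [-0.4, 0.5, -0.5]
gripper_width: 0.0
```

```bash
python3 - <<'E'
from h import *
go(*case(-.072,.0215),.106,-np.radians(77))
snap('wrist','w27.png'); print(ctrl.sense()['wrist_force'])
E
```

```text
at [0.4639 0.2358 0.1056] yaw -77.0 tilt [ 0.001  0.001 -1.   ] rot [-0.001  0.    -0.001] delta(after rot) mm [ 20.  -17.5  -0.4] now-frame [ 20.  -17.5  -0.3]
[1.05178857 0.19884261 0.05104637]
```

View pics/w27.png

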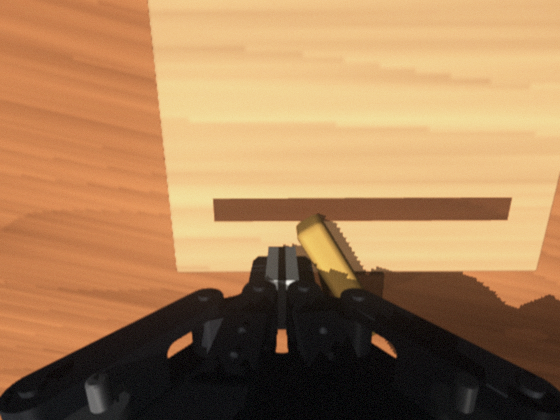

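The wing is turning, now at about 60° with its tip at (310,222). I'll finish the sweep.

send_rows:
  increments:
    - {"delta_pos": [6, -6.5, 0], "rot": [0, 0, 0], "jaw": 1}
    - {"delta_pos": [7, -6, 0], "rot": [0, 0, 0], "jaw": 1}
    - {"delta_pos": [7, -5, 0], "rot": [0, 0, 0], "jaw": 1}
    - {"delta_pos": [2, 0, 0], "rot": [0, 0, 0], "jaw": 1}
    - {"delta_pos": [0, 0, 0], "rot": [0, 0, 0], "jaw": 1}

```text
time_s: 52.35
eef_pos: [0.4854, 0.2183, 0.1057]
tool_rot: [-0.0, 0.782, -0.623, 0.0]
wrist_force: [-0.6, 0.1, -0.3]
gripper_width: -0.0
```

```bash
python3 - <<'E'
from h import *
go(*case(-.072,.0195),.106,-np.radians(77))
snap('wrist','w28.png'); print(ctrl.sense()['wrist_force'])
E
```

```text
at [0.4854 0.2183 0.1057] yaw -77.0 tilt [ 0.001  0.001 -1.   ] rot [-0.001  0.    -0.001] delta(after rot) mm [ 0.1 -0.6 -0.3] now-frame [ 0.1 -0.6 -0.3]
[-0.24188531  0.41822497  0.1511722 ]
```

View pics/w28.png

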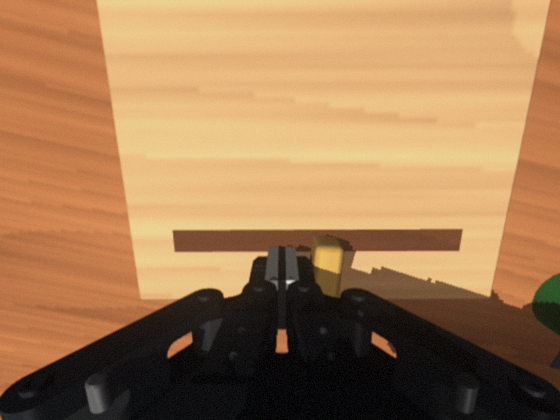

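send_rows:
  increments:
    - {"delta_pos": [2, 0, 0], "rot": [0, 0, 0], "jaw": 1}
    - {"delta_pos": [2, 0, 0], "rot": [0, 0, 0], "jaw": 1}
    - {"delta_pos": [0, 0, 0], "rot": [0, 0, 0], "jaw": 1}

```text
time_s: 52.78
eef_pos: [0.4856, 0.2166, 0.1057]
tool_rot: [-0.001, 0.783, -0.622, -0.001]
wrist_force: [-3.9, 11.6, -1.3]
gripper_width: -0.0002
```

```bash
python3 - <<'E'
from h import *
snap('wrist','w29.png');snap('scene','s29.png'); crop('s29.png','s29c.png',260,100,460,250,4); crop('w29.png','w29c.png',240,200,400,320,5)
E
```

```text
(no output)
```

View pics/w29c.png

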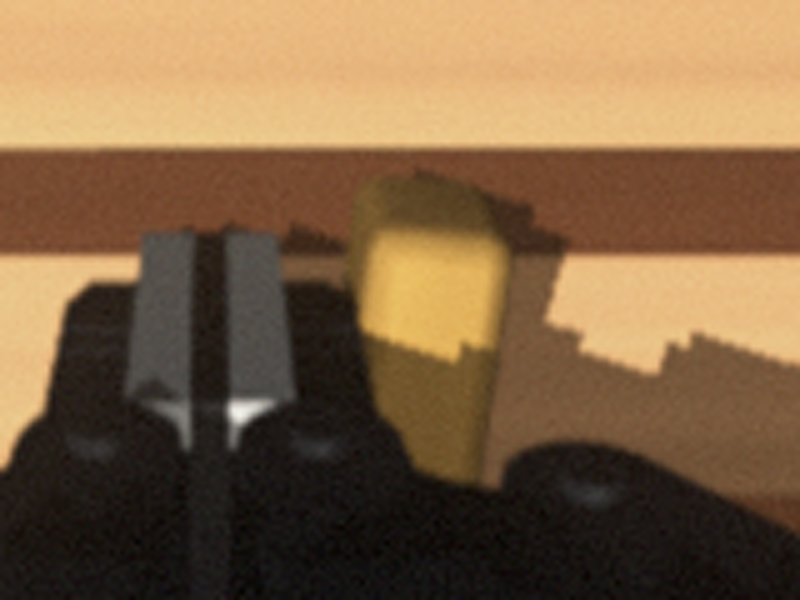

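View pics/s29c.png

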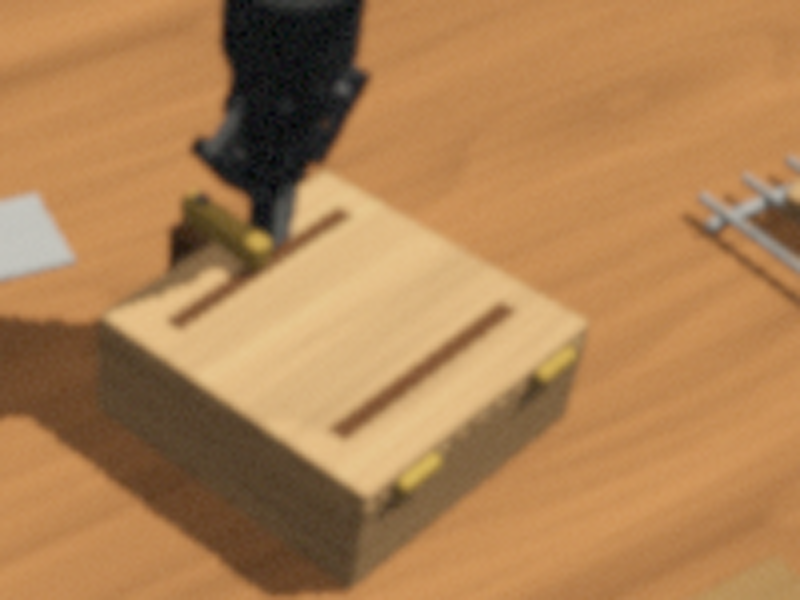

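The stop is reached (12 N at the side) and the wing lies across the lid. Backing away, then a final look.

send_rows:
  increments:
    - {"delta_pos": [-6, 0, 0], "rot": [0, 0, 0], "jaw": 1}
    - {"delta_pos": [-10, 0, 0], "rot": [0, 0, 0], "jaw": 1}
    - {"delta_pos": [0, 0, -40], "rot": [0, 0, 0], "jaw": 1}
    - {"delta_pos": [0, 0, -45], "rot": [0, 0, 0], "jaw": 1}
    - {"delta_pos": [0, 40, -20], "rot": [0, 0, 0], "jaw": 1}
    - {"delta_pos": [0, 30, 0], "rot": [0, 0, 0], "jaw": 1}
    - {"delta_pos": [0, 0, 0], "rot": [0, 0, 0], "jaw": 1}
    - {"delta_pos": [0, 0, 0], "rot": [0, 0, 0], "jaw": 1}

```text
time_s: 53.88
eef_pos: [0.4147, 0.2148, 0.2107]
tool_rot: [-0.001, 0.783, -0.622, 0.0]
wrist_force: [1.3, 0.2, 0.3]
gripper_width: -0.0002
```

```bash
python3 - <<'E'
from h import *
snap('wrist','w30.png');snap('scene','s30.png');snap('top','t30.png')
for a in [(-.112,0,.095),(-.057,0,.095)]: print(w2px('w30.png',[*case(*a[:2]),a[2]]).round(1))
print(ctrl.sense()['time_s'])
E
```

```text
[322.1 175.2]
[324.8  99.8]
54.025
```

View pics/w30.png

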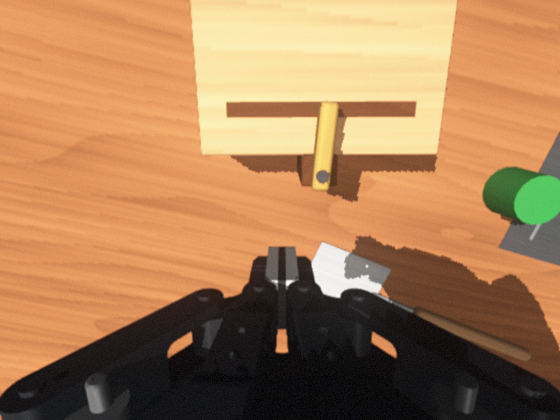

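View pics/s30.png

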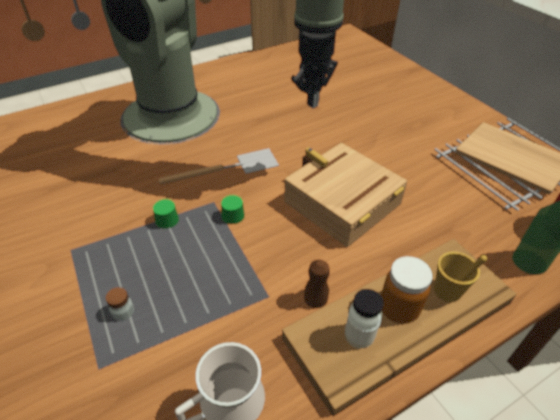

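The wing runs from (322,177) to (328,101), slightly past 1.57. The lid is flat, and the jar and mill stand where they were.

```bash
python3 - <<'E'
from cell import ctrl
print(ctrl.sign_off())
E
```

```text
the job is handed in; nothing more can be done
None
```

The job is done and handed in at about 54 s. All five steel cups were out, and I nested them on the case floor in order from cup24 up to cup64. I then shut the lid, and only after that turned the brass turnbutton across it to its stop.

**Last checks:**
- **Nest:** it stood upright, with cup64's centre about 1.5 px from where the wrist view predicted. I could not see inside it, so "every rim on the floor" rests on release heights and the views after each placing.
- **Lid and button:** the lid lay flat, and the wing pointed at the hinge, slightly past 1.57 rad.
- **Bystanders:** the salt jar was upright, and the mill and both green cups had not been moved. I saw no cup get knocked aside during the run.

**Disagreements and forces:**
- While the larger cups were held, the wrist pictures showed them up to about 8 mm lower in the fingers than expected. The force readings showed no early contact with the floor, so I took this as camera error.
- Pressing the lid shut, the wrist force peaked at about 47 N through the fingertips. That is under the 120 N wrist limit. The 40 N limit covers the arm and the gripper's body, and I don't know whether fingertip contact counts towards it.

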